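# Rack the serving boards and shut the gate

## Task

Take the two wooden serving boards off the sloped stand and stand each one upright on its edge, all the way down, in the two empty slots of the wire transport rack, one board per slot; lower them in, do not drop them. Then swing the rack's gate shut across the ends of the boards. Leave the two boards already in the rack, and the other things on the table, where they are.

Things in the scene. Friction and masses are not known exactly. Their poses are not given: they have to be found in the camera images.
- board1_c (a point): Centre of the board to be racked from the stand's near place: square wooden board 140 x 140 x 12 mm, 0.12 to 0.25 kg. x: through the thickness; y: along its edge; z: to its top edge. It leans 0.35 rad, top towards the stand's -x (x axis to the stand's +x and 20 degrees up), against strips behind only its lower 75 mm; the top 65 mm are clear on both faces.
- board2_c (a point): Board to be racked, on the stand's far (higher) place: same size and lean as board1, 110 mm further along the stand's x and 20 mm higher.
- stand: Fixed black and steel sloped stand, base 240 (x) x 160 (y) mm, with two leaning places one behind the other along its x. Origin: centre of its underside on the table; z up.
- rack: Fixed wire rack, black base 260 (x) x 200 (y) x 12 mm; origin under mid row. Four slots along y at x = -75, -25, 25, 75 mm, y = 0. Each lies between two wire loops (wire 6 mm, 100 mm long, tops 83 mm above the table), gap 18 mm: 3 mm play each side of a board. Back-stop wire at y = +84, gate at y = -87 mm: a board centred at y = 0 has some 11 mm play each way.
- gap1_floor (a point): An empty slot of the rack: the point on the slot's floor (top of the base, 12 mm above the table) midway along the slot. Axes parallel to the rack's. A board that stands home has its centre 70 mm above this point and its x axis along the rack's x.
- gap2_floor (a point): The other empty slot, same description. Which two of the four slots are empty varies.
- old1_c (a point): Board already standing in one of the rack's slots, same size as the others (top 152 mm above the table): centre of the board. Leave in place.
- old2_c (a point): Second board already standing in the rack: centre of the board. Leave in place.
- gate (a joint): Gate angle, rad: 0 = shut (bar along the rack's x, across the ends of the boards), grows as it swings out, up to 1.3; starts open. Friction holds it where it is left (about 0.12 N m, 0.5 N at the handle).
- gate_hinge (a point): Gate's upright hinge axis at the rack's far corner (rack x = +120, y = -87 mm), 80 mm above the table. The gate turns counterclockwise seen from above as it opens; to shut it the handle goes clockwise about this axis.
- gate_handle (a point): Centre of the gate's handle, 113 mm above the table: upright black round peg, 16 mm diameter, from 88 to 138 mm above the table, on the end of the aluminium bar (8 mm thick, 72 to 88 mm above the table), 240 mm from the hinge axis. Shut, it stands 45 mm beyond the rack's first slot to its -x. Its frame turns with the gate; the hinge lies along its +x.
- can_c (a point): Bystander: short aluminium can, 72 mm in diameter, 62 mm tall; its centre. Leave alone.
- spoon_grip (a point): Bystander: steel serving spoon, 200 mm long, lying flat; a point on its handle. Leave alone.
- mug_c (a point): Bystander: white mug, 80 mm wide, 90 mm tall; its centre. Leave alone.
Not all that is in view belongs to the job. Leave any purple look-alike of the part that bears board2_c alone.

How it is judged (in metres and radians):
On the way:
1. both boards stand home in the two empty slots and are let go, with the gate still open (angle above 0.35 rad) ((((horizontal distance between board1_c and gap1_floor below 0.018 m and z of board1_c in the frame of gap1_floor between 0.064 and 0.076 m and angle between the x axis of board1_c and the x axis of rack, either way round below 0.12 rad) and (horizontal distance between board2_c and gap2_floor below 0.018 m and z of board2_c in the frame of gap2_floor between 0.064 and 0.076 m and angle between the x axis of board2_c and the x axis of rack, either way round below 0.12 rad)) or ((horizontal distance between board1_c and gap2_floor below 0.018 m and z of board1_c in the frame of gap2_floor between 0.064 and 0.076 m and angle between the x axis of board1_c and the x axis of rack, either way round below 0.12 rad) and (horizontal distance between board2_c and gap1_floor below 0.018 m and z of board2_c in the frame of gap1_floor between 0.064 and 0.076 m and angle between the x axis of board2_c and the x axis of rack, either way round below 0.12 rad))) and contact force between each of board1, board2 and the fingers below 0.2 N and value of joint gate above 0.35 rad), for 0.2 s.
At the end, for the whole second after the job is handed in: Each board stands in its own empty slot: centre within 18 mm horizontally of the slot's middle and 64 to 76 mm above its floor, upright and along the slot within 0.12 rad, at rest; gate shut to within 0.10 rad; the two boards already racked within 25 mm of their start ((((horizontal distance between board1_c and gap1_floor below 0.018 m and z of board1_c in the frame of gap1_floor between 0.064 and 0.076 m and angle between the x axis of board1_c and the x axis of rack, either way round below 0.12 rad) and (horizontal distance between board2_c and gap2_floor below 0.018 m and z of board2_c in the frame of gap2_floor between 0.064 and 0.076 m and angle between the x axis of board2_c and the x axis of rack, either way round below 0.12 rad)) or ((horizontal distance between board1_c and gap2_floor below 0.018 m and z of board1_c in the frame of gap2_floor between 0.064 and 0.076 m and angle between the x axis of board1_c and the x axis of rack, either way round below 0.12 rad) and (horizontal distance between board2_c and gap1_floor below 0.018 m and z of board2_c in the frame of gap1_floor between 0.064 and 0.076 m and angle between the x axis of board2_c and the x axis of rack, either way round below 0.12 rad))) and linear speed of each of board1, board2 below 0.03 m/s and value of joint gate below 0.1 rad and distance of each of old1_c, old2_c from where it was at the start of the episode below 0.025 m); the robot touches nothing.
It fails at once if a board is dropped (moves faster than 0.65 m/s while not held by the fingers) ((contact force between board1 and the fingers below 0.1 N and linear speed of board1 above 0.65 m/s) or (contact force between board2 and the fingers below 0.1 N and linear speed of board2 above 0.65 m/s)).
It fails at once if a board already in the rack is moved by more than 25 mm (distance of any of old1_c, old2_c from where it was at the start of the episode above 0.025 m).
It fails at once if the can, spoon or mug is moved by more than 60 mm (distance of any of can_c, spoon_grip, mug_c from where it was at the start of the episode above 0.06 m).
It also fails if it takes over 72 s, if anything falls off the work surface, if the arm or the gripper's body presses on something with over 40 N, if the wrist force passes 120 N, or if a joint passes its speed limit or range.

## Robot

A 6-joint arm with a two-finger parallel gripper is mounted at the origin on the work surface. World frame = base frame: x ahead of the robot, y to its left, z up, the work surface at z = 0. Lengths are in m, angles in degrees, forces in N, time in s.
With the tool pointing down it reaches from about 0.375 to 0.925 m from the base axis. Payload 5.7 kg.
Tool frame: the origin (TCP) lies at the very end of the fingers, on their centre line; the grasp point (between the pads) lies 19 mm behind it; z points along the fingers, x is the direction in which the jaws open and shut, and the axes are right-handed (so a half turn about z gives the same grasp; the last joint's range is limited). The gripper opens to 85 mm and grips with 20 to 120 N. Pads are 22 mm wide; open, the fingers measure 114 mm over their backs; the gripper's body (76 mm by 85 mm) begins 54 mm behind the grasp point. The pads swing forward as they close: fully open they stand 13 mm farther back than shut.
Start: joints at [59.525, 20.558, 86.54, -0, 72.909, -6.595], TCP at [0.243, 0.549, 0.231] pointing down, gripper open.
Joint ranges: [-170.27, 170.27], [-57.76, 135], [12.27, 136.19], [-55.21, 235.2], [11.17, 155.16], [-170.74, 170.74]. Speed limits (degrees/s): [136.94, 136.94, 180, 180, 180, 180].

## Interface

Orientations are given as a 3x3 rotation matrix whose columns are the frame's x, y, z axes.
In Python, from workcell import r, eyes, nets gives the robot as it stands.
- The arm moves only by the tool apply_moves, never from a script. Its argument "commands" is a list of rows, each a list of 5 numbers: the shift along the tool's x, y, z in mm, then the turn about the tool's z in degrees, then the closure, from 0 (fully open) to 1 (shut). In form: [[x, y, z, yaw, gripper], ...]. A call has 1 to 10 rows; each row is the pose to reach, as a shift and turn from the pose commanded when the call began, along the tool's axes at that moment; what a row does not reach only later rows make up. A row lasts 1/8 s, in which the tool goes at most 62.5 mm and 10.7 degrees, less where a joint would pass 70% of its speed; a pose out of reach is approached as far as the arm can. A call with a gripper value outside its range is refused whole. The fingers move at their own pace and stop on an object; the grip force is fixed at half the most. Time passes only in rows, so rows that repeat a pose let the fingers close. It gives the time, the measured TCP pose, the force and the opening at its end, in the units of the state.
- r.get_state(): the state, without advancing time (a new reading comes with each control period).
- eyes.read_camera(name): name is "scene" or "top" or "wrist"; returns (picture, depth): 400x640x3 uint8, blue, green, red; 400x640 float32, m along the optical axis (not along the pixel's ray), 0 where there is no reading.
- eyes.camera_model(name): a dict with "fx", "fy", "cx", "cy" (pixels), "xyz" and "orientation" of the camera in the world. Camera axes: x right, y up, looking along -z (the intrinsics and any distortion apply to the point x, -y, -z); pixel columns grow to the right and rows downward; lengths in m; the calibration is good to about 2 mm. A picture is of the moment at which its call begins: read the wrist's pose just before it. camera_model takes no time and is no camera call; for the wrist camera it gives the pose at the moment of the call.
- r.job_done(): hands the job in, once; it reports no verdict.
Trained networks look in the newest picture that a camera, given by its name, has taken for a name from the list of things; names that differ only in an ending like _2 or _b are one class to them, and where a whole thing is asked for, a point or a joint stands for the part that bears it (a point fixed in the world has none). Each returns a list of dicts, best first, with "p" (0 to 1); they miss things now and then, are a little off and sometimes report something else, mostly with a low value. They report only what shows in the picture. A call takes as long as a camera call. They do not tell look-alikes from the thing itself.
- nets.search_frame(camera, target): "location" ([row, column] as shares, 0 to 1, of the picture: columns of its width, rows of its height, amid what is visible of it).
The state is a dict: "time": time; "qpos": joint angles; "joint_vel": joint speeds; "joint_torque": joint torques, N m; "ee_pos": TCP position; "tool_rot": TCP orientation; "contact_force": force on the tool from outside, world axes, zero at the start; "moment": the same for the moment, N m; "finger_gap": finger opening in m.
Only numpy, scipy, OpenCV 4.12 (cv2) and the standard library are available. Lean on these libraries where they do the work, as an engineer would, in place of code of your own. Each camera call takes 0.05 s, during which the arm holds its last target.

## Working session

There is one attempt and no reset: what is moved stays moved. The work goes in short steps, Python scripts to look and compute and a tool call to move; the robot and the scene stay as the last step left them, time stands still between calls to the robot, and variables do not carry over. Pictures are saved under pics/ and viewed, and the job is handed in when it is done.

Besides the shell and the picture viewer there is one more tool, called after "Call:" by a JSON object that holds its "name" and its "arguments", one argument or row to a line. apply_moves: Moves the arm, as the interface text tells. Its arguments: {"type":"object","properties":{"commands":{"type":"array"}},"required":["commands"]}

```bash
ls; mkdir -p pics; python3 - <<'E'
from workcell import r,eyes,nets
import cv2,numpy as np
s=r.get_state();print(s)
for n in ["scene","top","wrist"]:
    m=eyes.camera_model(n);print(n,m)
    p,d=eyes.read_camera(n);cv2.imwrite(f"pics/{n}0.png",p);np.save(f"{n}0.npy",d)
E
```

```text
pics
{'time': 0.0, 'qpos': array([ 5.95234592e+01,  2.05956864e+01,  8.65987519e+01,  1.03816990e-03,
        7.29077651e+01, -6.59499222e+00]), 'joint_vel': array([-0.02788586, -0.03250293, -0.10175777,  0.12916718,  0.03834551,
       -0.026811  ]), 'joint_torque': array([-5.91180160e-04, -5.27622771e+01, -2.78623563e+01, -1.08833651e-04,
        1.29370895e-02, -2.18861192e-05]), 'ee_pos': array([0.24256965, 0.54804782, 0.23047851]), 'tool_rot': array([[ 4.04851211e-01,  9.14382114e-01, -9.19635712e-04],
       [ 9.14380864e-01, -4.04852195e-01, -1.52854673e-03],
       [-1.76999232e-03, -2.22063303e-04, -9.99998409e-01]]), 'contact_force': array([ 0.10076747,  0.24800058, -0.13123281]), 'moment': array([-0.00995228, -0.02579475,  0.01868569]), 'finger_gap': 0.08527098648320816}
scene {'fx': 447.68272819068875, 'fy': 447.68272819068875, 'cx': 320.1804490453328, 'cy': 199.21107803134382, 'xyz': array([ 1.51626365, -0.09760613,  0.76790226]), 'orientation': array([[ 0.06267372, -0.55081945,  0.83226795],
       [ 0.99801493,  0.02942444, -0.05568129],
       [ 0.00618132,  0.83410559,  0.55157018]])}
top {'fx': 362.4649006556339, 'fy': 362.4649006556339, 'cx': 314.9677454768947, 'cy': 200.7380518668195, 'xyz': array([ 0.44721088, -0.06313844,  1.10255334]), 'orientation': array([[-0.01786356,  0.99714375, -0.07338419],
       [-0.99983993, -0.01774176,  0.00231129],
       [ 0.00100273,  0.07341373,  0.99730107]])}
wrist {'fx': 289.3867611048349, 'fy': 289.3867611048349, 'cx': 320.36220051579164, 'cy': 204.15860382370337, 'xyz': array([0.17462608, 0.57836767, 0.37355633]), 'orientation': array([[ 0.40525582, -0.87456155, -0.26628895],
       [ 0.91420261,  0.38731792,  0.11924102],
       [-0.00114513, -0.29176517,  0.9564893 ]])}
```

View pics/scene0.png

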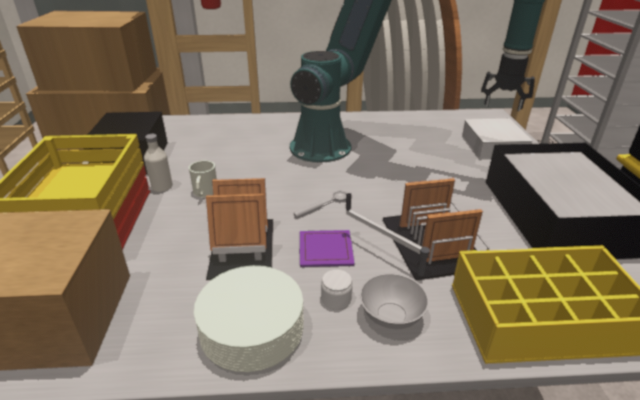

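View pics/top0.png

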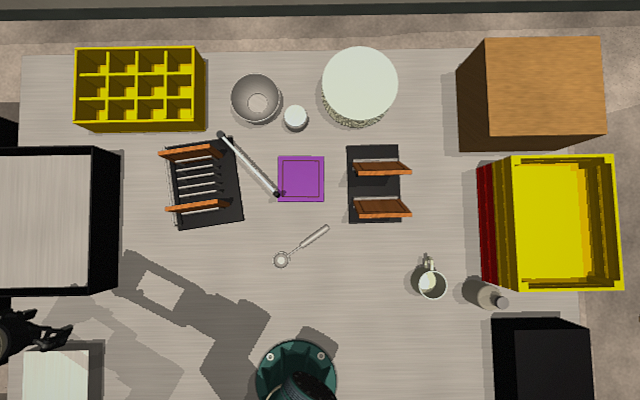

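View pics/wrist0.png

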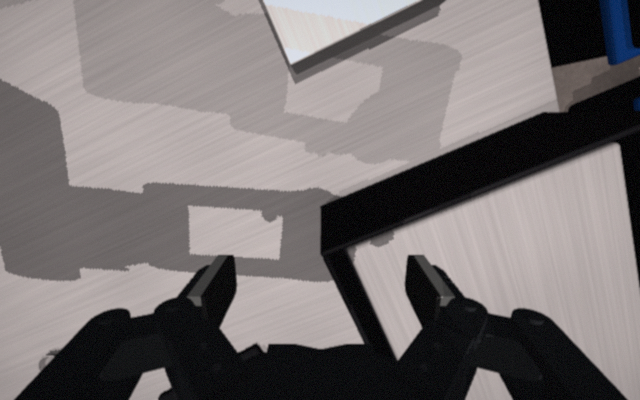

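The top picture shows the rack at the left, with old boards at about (190,150) and (198,207) in the outer slots. The two middle slots are empty. The gate is open, hinge near (220,135) and handle at (278,194). The stand is at about (375,185) with two boards. The purple plate at (300,178) is the look-alike.

```bash
cat > h.py <<'E'
import numpy as np,cv2
from workcell import r,eyes,nets
def cloud(d,m):
    v,u=np.mgrid[0:400,0:640]
    P=np.stack([(u-m['cx'])/m['fx']*d,-(v-m['cy'])/m['fy']*d,-d],-1)
    W=P@m['orientation'].T+m['xyz']; W[d<=0]=np.nan
    return W
def proj(p,m):
    q=(np.asarray(p)-m['xyz'])@m['orientation']
    return np.stack([m['cx']+m['fx']*q[...,0]/-q[...,2],m['cy']-m['fy']*q[...,1]/-q[...,2]],-1)
E
python3 - <<'E'
from h import *
for n in ["top","scene"]:
    m=eyes.camera_model(n);W=cloud(np.load(n+"0.npy"),m);p=cv2.imread(f"pics/{n}0.png").astype(int)
    b,g,rr=p[...,0],p[...,1],p[...,2]
    wood=(rr>g*1.5)&(rr-b>60)&(W[...,2]>0.015)&(W[...,2]<.3)&(W[...,0]>.35)&(W[...,0]<.8)
    for nm,c in [("rack",(W[...,1]>.1)&(W[...,1]<.5)),("stand",(W[...,1]<-.1)&(W[...,1]>-.4))]:
        k=wood&c; nl,L,st,ce=cv2.connectedComponentsWithStats(k.astype(np.uint8))
        for i in range(1,nl):
            if st[i,4]<30: continue
            q=W[L==i];q=q[~np.isnan(q[:,0])]
            A=q-np.median(q,0);ok=np.linalg.norm(A,axis=1)<.12;A=A[ok]
            U,S,V=np.linalg.svd(A-A.mean(0),full_matrices=False)
            print(n,nm,st[i],np.round(q.min(0),3),np.round(q.max(0),3),"nrm",np.round(V[2],3),S/np.sqrt(len(A)))
for t in ["board1_c","board2_c","old1_c","gap1_floor","gap2_floor","gate_hinge","gate_handle","rack","stand","can_c","mug_c","spoon_grip"]:
  for n in ["top","scene"]:
    m=eyes.camera_model(n);W=cloud(np.load(n+"0.npy"),m)
    for o in nets.search_frame(n,t)[:4]:
        y,x=o['location'];v,u=int(y*400),int(x*640)
        print(t,n,round(o['p'],2),(u,v),np.round(W[v,u],3))
print(r.get_state()['time'])
for n,(x0,y0,x1,y1) in {"top":(130,110,430,240),"scene":(180,160,520,290)}.items():
    p=cv2.imread(f"pics/{n}0.png")[y0:y1,x0:x1];cv2.imwrite(f"pics/{n}0c.png",cv2.resize(p,None,fx=2.35,fy=2.35,interpolation=cv2.INTER_CUBIC))
E
```

```text
top rack [158 144  53  12 249] [0.646 0.214 0.14 ] [0.674 0.35  0.156] nrm [ 0.54   0.077 -0.838] [0.0398122  0.00370222 0.00239459]
top rack [165 199  53  12 254] [0.5   0.193 0.131] [0.527 0.329 0.157] nrm [ 0.888  0.128 -0.441] [0.03989149 0.00515213 0.00279239]
top stand [353 162  59  14 532] [ 0.58  -0.315  0.063] [ 0.633 -0.176  0.18 ] nrm [-0.918 -0.008 -0.397] [0.03993416 0.03814536 0.00272479]
top stand [359 199  53  19 270] [ 0.471 -0.317  0.035] [ 0.527 -0.18   0.16 ] nrm [-0.91  -0.012 -0.415] [0.04296275 0.016956   0.00331546]
top stand [354 201   9  12  56] [ 0.486 -0.19   0.041] [ 0.522 -0.178  0.146] nrm [-0.94  -0.019 -0.341] [0.03363678 0.00369624 0.00052066]
top stand [360 200  44  11 392] [ 0.489 -0.3    0.039] [ 0.524 -0.196  0.138] nrm [-0.94  -0.008 -0.341] [0.03041742 0.02948121 0.00055356]
board1_c top 0.88 (380, 207) [ 0.5   -0.245  0.104]
board1_c scene 0.68 (243, 186) [ 0.487 -0.236  0.136]
board1_c scene 0.21 (412, 237) [0.573 0.217 0.011]
board2_c top 0.95 (298, 178) [ 0.597 -0.015  0.012]
board2_c top 0.78 (381, 169) [ 0.596 -0.239  0.164]
board2_c scen
[... 605 characters left out ...]
_handle top 0.3 (249, 165) [0.626 0.119 0.089]
gate_handle scene 0.81 (384, 231) [0.634 0.123 0.081]
rack top 0.98 (207, 184) [0.584 0.26  0.011]
rack scene 0.58 (412, 239) [0.583 0.215 0.012]
stand top 0.78 (369, 180) [ 0.588 -0.231  0.009]
stand scene 0.98 (236, 257) [ 0.625 -0.254  0.007]
can_c top 0.93 (293, 119) [ 0.765 -0.006  0.062]
can_c scene 0.67 (338, 287) [ 0.803 -0.009  0.061]
mug_c top 0.7 (430, 281) [ 0.282 -0.405  0.006]
mug_c top 0.48 (206, 185) [0.581 0.263 0.012]
mug_c scene 0.71 (204, 176) [ 0.321 -0.373  0.073]
spoon_grip top 0.75 (289, 251) [0.378 0.015 0.001]
spoon_grip top 0.56 (194, 202) [0.52  0.253 0.151]
spoon_grip scene 0.56 (315, 207) [ 0.416 -0.039  0.012]
1.35
```

```bash
ls pics
```

```text
scene0.png
scene0c.png
top0.png
top0c.png
wrist0.png
```

View pics/top0c.png

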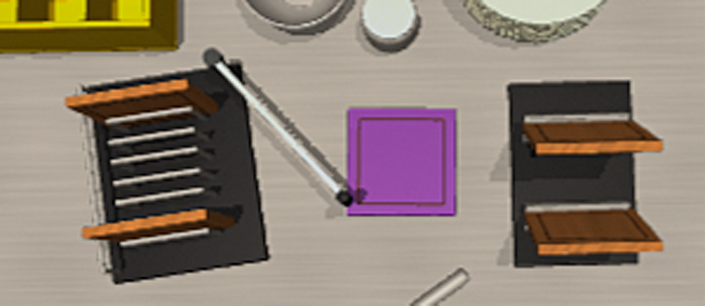

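View pics/scene0c.png

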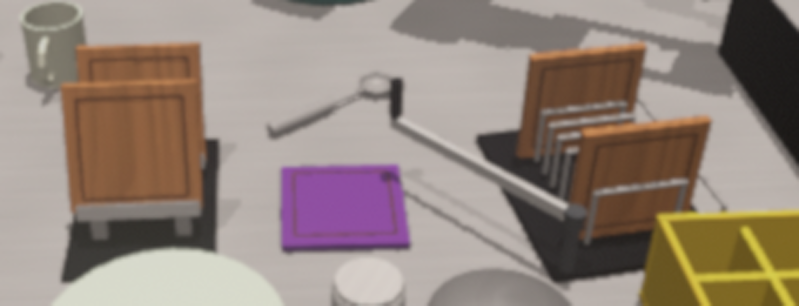

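```bash
python3 - <<'E'
from h import *
n="top";m=eyes.camera_model(n);W=cloud(np.load(n+"0.npy"),m);p=cv2.imread(f"pics/{n}0.png").astype(int)
b,g,rr=p[...,0],p[...,1],p[...,2]
wood=(rr>g*1.4)&(rr-b>50)
def top(x0,x1,y0,y1,z0,z1,lab):
    k=wood&(W[...,0]>x0)&(W[...,0]<x1)&(W[...,1]>y0)&(W[...,1]<y1)&(W[...,2]>z0)&(W[...,2]<z1)
    q=W[k];c=q.mean(0);U,S,V=np.linalg.svd(q[:,:2]-c[:2],full_matrices=False)
    print(lab,len(q),"mean",np.round(c,4),"mid",np.round((q.min(0)+q.max(0))/2,4),"ang",np.degrees(np.arctan(V[0][1]/V[0][0])), np.ptp((q[:,:2]-c[:2])@V[0]),np.ptp((q[:,:2]-c[:2])@V[1]))
top(.6,.72,.15,.4,.147,.16,"oldfar");top(.45,.56,.15,.4,.147,.16,"oldnear")
top(.4,.7,-.35,-.1,.164,.19,"b2 top");top(.4,.55,-.35,-.1,.144,.17,"b1 top")
# rack base
k=(W[...,2]>.006)&(W[...,2]<.018)&(p.max(-1)<70)
for lab,y0,y1 in [("rack",.12,.4),("stand",-.4,-.1)]:
    kk=(k&(W[...,1]>y0)&(W[...,1]<y1)&(W[...,0]>.42)&(W[...,0]<.75)).astype(np.uint8)
    pts=W[kk>0][:,:2].astype(np.float32); rc=cv2.minAreaRect(pts);print(lab,len(pts),rc)
# gate handle, bar
k=(W[...,2]>.06)&(W[...,2]<.15)&(W[...,1]>-.02)&(W[...,1]<.2)&(W[...,0]>.5)&(W[...,0]<.72)&~wood
v,u=np.nonzero(k);q=W[k];i=np.argsort(q[:,1])
for j in i[::6]: print(u[j],v[j],np.round(q[j],3),p[v[j],u[j]])
E
```

```text
oldfar 229 mean [0.6606 0.2812 0.1519] mid [0.6603 0.2817 0.1517] ang -82.10336409195251 0.13769723052668145 0.012074144897431218
oldnear 231 mean [0.5128 0.2598 0.1521] mid [0.5131 0.2611 0.152 ] ang -81.96687280340231 0.1372449697404471 0.012185833700298472
b2 top 264 mean [ 0.5874 -0.2462  0.1732] mid [ 0.5884 -0.2464  0.1721] ang -89.51861386481883 0.1378928728368392 0.015825614961946444
b1 top 275 mean [ 0.4783 -0.2462  0.1528] mid [ 0.4793 -0.2475  0.1521] ang -89.74663045404616 0.1385935945989994 0.015975636235502414
rack 3612 ((0.5873100757598877, 0.2662104070186615), (0.257816344499588, 0.1971910446882248), 7.951913833618164)
stand 1823 ((0.5777764916419983, -0.2437206208705902), (0.23713935911655426, 0.15775415301322937), 0.627337634563446)
279 194 [0.541 0.034 0.104] [2 1 0]
277 193 [0.54  0.035 0.141] [40 45 46]
277 196 [0.534 0.038 0.118] [0 0 0]
276 196 [0.533 0.039 0.13 ] [0 0 0]
275 194 [0.538 0.041 0.137] [48 50 52]
274 193 [0.541 0.044 0.138] [25 26 28]
273 195 [0.536 0.047 0.135] [109 117 125]
272 188 [0.56  0.055 0.088] [221 220 213]
271 189 [0.557 0.058 0.086] [2
[... 1006 characters left out ...]
[215 226 219]
235 152 [0.664 0.159 0.088] [172 179 177]
233 147 [0.679 0.164 0.087] [213 220 213]
231 148 [0.675 0.169 0.091] [111 118 118]
230 146 [0.682 0.173 0.087] [195 204 199]
229 142 [0.693 0.176 0.088] [162 168 165]
228 144 [0.688 0.179 0.086] [196 202 197]
226 141 [0.696 0.184 0.089] [233 240 233]
225 141 [0.698 0.188 0.083] [193 196 191]
223 133 [0.719 0.192 0.09 ] [59 61 62]
221 203 [0.519 0.193 0.11 ] [13 33 59]
223 203 [0.52  0.193 0.087] [16 35 59]
220 203 [0.518 0.193 0.118] [14 35 57]
220 200 [0.526 0.193 0.117] [15 34 57]
224 201 [0.527 0.194 0.072] [18 30 52]
218 199 [0.528 0.195 0.131] [19 27 41]
222 136 [0.711 0.196 0.087] [68 73 76]
221 134 [0.716 0.198 0.09 ] [73 76 76]
```

Call:
{"name": "apply_moves", "arguments": {
  "commands": [
    [-17,60,-60,10,0],
    [-34,122,-90,20,0],
    [-50,183,-90,30,0],
    [-67,244,-90,40,0],
    [-83,305,-90,50,0],
    [-100,366,-90,58,0],
    [-117,429,-90,58,0],
    [-117,429,-90,58,0],
    [-117,429,-90,58,0],
    [-117,429,-90,58,0]
  ]
}}

```text
time: 2.6
ee_pos: [0.5872, 0.2683, 0.3211]
tool_rot: [[0.99, 0.141, -0.001], [0.141, -0.99, 0.0], [-0.001, -0.0, -1.0]]
contact_force: [-0.9, -0.6, 0.2]
finger_gap: 0.0852
```

```bash
python3 - <<'E'
from h import *
s=r.get_state();print(s['time'],s['ee_pos'],s['tool_rot'],s['qpos'])
m=eyes.camera_model("wrist");p,d=eyes.read_camera("wrist");cv2.imwrite("pics/w1.png",p)
np.savez("w1.npz",d=d,**m)
E
```

```text
2.6 [0.58721438 0.26825207 0.32109889] [[ 9.89992527e-01  1.41116520e-01 -9.61255967e-04]
 [ 1.41116812e-01 -9.89992923e-01  2.42495944e-04]
 [-9.17416421e-04 -3.75718550e-04 -9.99999509e-01]] [1.84076243e+01 2.08952208e+01 7.32989801e+01 3.06549424e-02
 8.58536702e+01 1.02929250e+01]
```

View pics/w1.png

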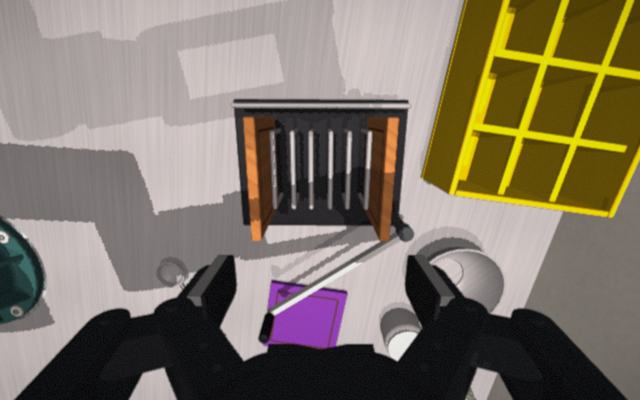

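```bash
cat >> h.py <<'E'
def unproj(uv,m,z):
    uv=np.asarray(uv,float);q=np.stack([(uv[...,0]-m['cx'])/m['fx'],-(uv[...,1]-m['cy'])/m['fy'],-np.ones(uv.shape[:-1])],-1)@np.asarray(m['orientation']).T
    return m['xyz']+q*((z-m['xyz'][2])/q[...,2])[...,None]
E
python3 - <<'E'
from h import *
m=dict(np.load("w1.npz"));d=m['d'];p=cv2.imread("pics/w1.png");g=p.max(-1).astype(int)
a=np.radians(8.1);R=np.array([[np.cos(a),np.sin(a)],[-np.sin(a),np.cos(a)]])
roi=np.zeros_like(g,bool);roi[125:215,262:378]=1
hsv=cv2.cvtColor(p,cv2.COLOR_BGR2HSV)
k=(roi&(g>110)&(hsv[...,1]<60)).astype(np.uint8)
nl,L,st,ce=cv2.connectedComponentsWithStats(k)
o=np.array([.587,.267])
for i in range(1,nl):
    if st[i,4]<30: continue
    v,u=np.nonzero(L==i);X=unproj(np.stack([u,v],-1),m,.082)[:,:2]
    q=(X-o)@R.T; f=np.polyfit(q[:,1],q[:,0],1)
    print(st[i],np.round(q.mean(0)*1e3,1),"slope deg",np.degrees(f[0]),"y",np.round([q[:,1].min()*1e3,q[:,1].max()*1e3],1))
# base corners from edges: black region
W=cloud(d,m)
k=(abs(W[...,2]-.012)<.006)&(g<75);k[:,:220]=0;k[:,420:]=0;k[:95]=0;k[240:]=0
q=W[k][:,:2].astype(np.float32);print(len(q),cv2.minAreaRect(q))
# old board tops
wood=(p[...,2]>p[...,1]*1.4)&(abs(W[...,2]-.152)<.005)
for lo,hi in[(235,300),(350,405)]:
    kk=wood.copy();kk[:,:lo]=0;kk[:,hi:]=0
    q=(W[kk][:,:2]-o)@R.T*1e3;f=np.polyfit(q[:,1],q[:,0],1);print("old",len(q),(q.min(0)+q.max(0))/2,np.ptp(q,0),q.mean(0),np.degrees(np.arctan(f[0])))
E
```

```text
[290 131   6  78 328] [-36.9  11.5] slope deg 0.3981287648488183 y [-46.3  57.3]
[308 131   5  79 296] [-12.8  10.2] slope deg -0.019900215486404967 y [-47.8  57.3]
[328 131   5  78 304] [13.2 11.2] slope deg -0.0933021225209937 y [-46.3  57.3]
[346 131   6  78 293] [37.2 12.9] slope deg 0.15420838688993974 y [-46.3  57.3]
[365 131   7  78 298] [63.2 13.4] slope deg -0.03601093504307689 y [-46.3  57.3]
[270 132   7  77 266] [-62.4   9.1] slope deg 0.5575223709443955 y [-46.3  56. ]
11016 ((0.586503803730011, 0.26673102378845215), (0.2578052282333374, 0.19720008969306946), 8.027669906616211)
old 1420 [-74.49554836   5.45419759] [ 12.71967155 138.41726364] [-73.94148258  10.20186988] 0.27976552886082146
old 1413 [75.22063389  5.0311249 ] [ 12.74779059 137.2346966 ] [74.53985077  9.6990211 ] 0.2342846801059982
```

```bash
python3 - <<'E'
from h import *
m=dict(np.load("w1.npz"));d=m['d'];p=cv2.imread("pics/w1.png")
a=np.radians(8.1);R=np.array([[np.cos(a),np.sin(a)],[-np.sin(a),np.cos(a)]]);o=np.array([.587,.267])
def f(uv,z): return np.round((unproj(np.array([uv]),m,z)[0,:2]-o)@R.T*1e3,1)
for uv in [(236,107),(408,107),(244,225)]: print(uv,f(uv,.012))
for z in (.06,.08,.1,.12):print(z,f((320,103.5),z))
W=cloud(d,m);print(W[99:110,320]); print(W[128:136,310],W[204:214,310])
print(p[95:112,320,1]);print(p[220:232,300,1]);print(f((300,226),.012))
t=cv2.imread("pics/top0.png")
c=p[90:250,220:420];cv2.imwrite("pics/w1c.png",cv2.resize(c,None,fx=3.7,fy=3.7,interpolation=cv2.INTER_CUBIC))
E
```

```text
(236, 107) [-124.8   88.5]
(408, 107) [130.   88.4]
(244, 225) [-127.4  -98.4]
0.06 [-0.2 91.4]
0.08 [-0.2 90.7]
0.1 [-0.2 89.9]
0.12 [-0.1 89.1]
[[0.57253874 0.36614643 0.00069063]
 [0.57283447 0.36419551 0.01171343]
 [0.57303049 0.36281382 0.01185632]
 [0.57323297 0.36139622 0.01278705]
 [0.57342123 0.36005616 0.01187027]
 [0.57401174 0.35658265 0.06800427]
 [0.57417828 0.35539723 0.06719302]
 [0.57436358 0.35411493 0.06926062]
 [0.57453203 0.35291839 0.06864114]
 [0.5746924  0.35175792 0.06633068]
 [0.57460027 0.35173001 0.01149831]]
[[0.56349006 0.3226056  0.01293388]
 [0.56371448 0.32120983 0.01410123]
 [0.5648308  0.32134638 0.04642339]
 [0.56597361 0.32178768 0.080642  ]
 [0.56620372 0.32068292 0.0830611 ]
 [0.56638845 0.3194978  0.08388643]
 [0.5665508  0.31826503 0.08389555]
 [0.56675582 0.31713406 0.08550164]] [[0.57875134 0.22511331 0.08266211]
 [0.57893547 0.22388799 0.08331969]
 [0.57912194 0.22253183 0.08355376]
 [0.5793162  0.22080823 0.08263351]
 [0.57950391 0.2194298  0.08281958]
 [0.58022081 0.19543595 0.01337917]
 [0.58045565 0.19330116 0.01207549]
 [0.58068018 0.19162061 0.01217916]
 [0.58088881 0.19053877 0.01407224]
 [0.58112904 0.18829767 0.01252385]]
[176 176 170 157 111  60  41  61 116 167 179 162 124  70  37  28  21]
[ 38  40  41  36  67 135 188 197 197 196 196 196]
[ -33.9 -100.2]
```

View pics/w1c.png

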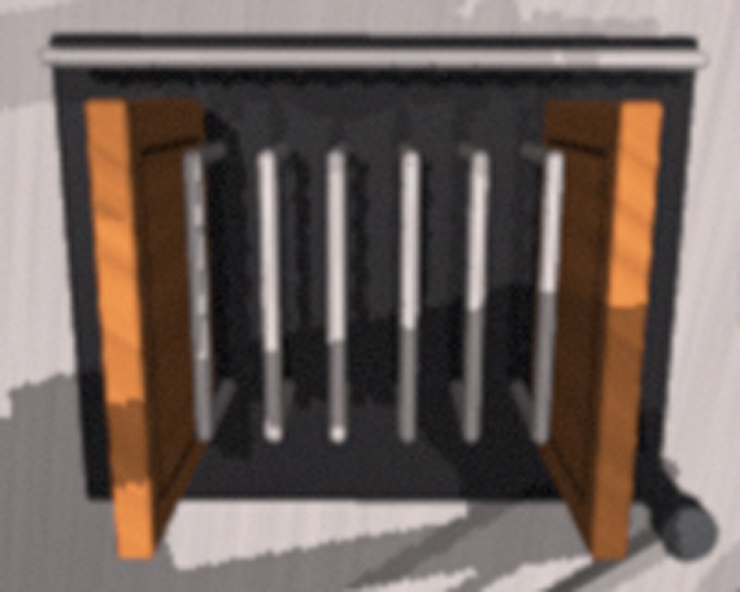

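Call:
{"name": "apply_moves", "arguments": {
  "commands": [
    [-7,60,-9,2,0],
    [-14,120,-9,4,0],
    [-21,180,-9,7.6,0],
    [-28,240,-9,7.6,0],
    [-35,300,-9,7.6,0],
    [-42,360,-9,7.6,0],
    [-49,420,-9,7.6,0],
    [-56,480,-9,7.6,0],
    [-60,512,-9,7.6,0],
    [-60,512,-9,7.6,0]
  ]
}}

```text
time: 3.9
ee_pos: [0.6006, -0.2484, 0.3302]
tool_rot: [[1.0, 0.008, -0.0], [0.008, -1.0, -0.0], [-0.0, 0.0, -1.0]]
contact_force: [-0.6, 0.9, 0.3]
finger_gap: 0.0853
```

Call:
{"name": "apply_moves", "arguments": {
  "commands": [
    [0,0,0,0,0]
  ]
}}

```text
time: 4.03
ee_pos: [0.6007, -0.2457, 0.3304]
tool_rot: [[1.0, 0.01, -0.0], [0.01, -1.0, 0.001], [-0.0, -0.001, -1.0]]
contact_force: [0.1, 0.5, 0.1]
finger_gap: 0.0854
```

```bash
python3 - <<'E'
from h import *
s=r.get_state();print(s['time'],s['ee_pos'],s['tool_rot'],s['qpos'])
m=eyes.camera_model("wrist");p,d=eyes.read_camera("wrist");cv2.imwrite("pics/w2.png",p)
np.savez("w2.npz",d=d,**m)
W=cloud(d,m)
wood=(p[...,2]>p[...,1]*1.4)
for lab,z0,z1,x0,x1 in [("b2",.169,.182,.55,.63),("b1",.149,.162,.44,.53)]:
    k=wood&(W[...,2]>z0)&(W[...,2]<z1)&(W[...,0]>x0)&(W[...,0]<x1)&(W[...,1]<-.1)
    q=W[k];f=np.polyfit(q[:,1],q[:,0],1)
    print(lab,len(q),q.mean(0),q.min(0),q.max(0),np.degrees(np.arctan(f[0])))
E
```

```text
4.025 [ 0.60071239 -0.24565247  0.33043326] [[ 9.99946348e-01  1.03579308e-02 -1.22302716e-04]
 [ 1.03580220e-02 -9.99946058e-01  7.70260844e-04]
 [-1.14317810e-04 -7.71486332e-04 -9.99999696e-01]] [-2.83560900e+01  2.09175945e+01  7.20090626e+01  3.55546800e-02
  8.71004709e+01 -2.89513760e+01]
b2 1516 [ 0.58705179 -0.24108964  0.17374828] [ 0.58017983 -0.31489071  0.16901446] [ 0.5940702  -0.17789627  0.17735458] -0.6056350087450212
b1 1406 [ 0.478429   -0.24418423  0.15350933] [ 0.47040547 -0.31702119  0.14900291] [ 0.48487411 -0.17940198  0.15728854] -0.47399221925022483
```

View pics/w2.png

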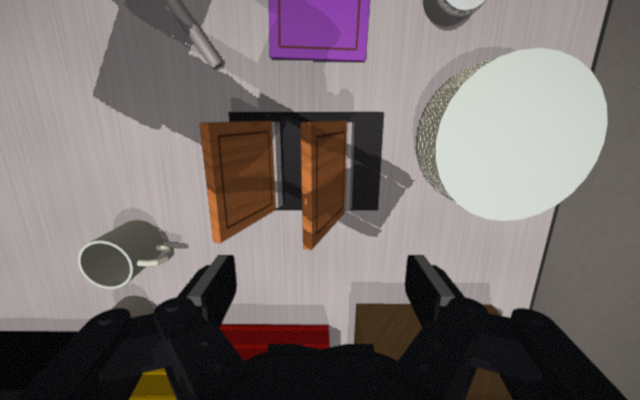

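Call:
{"name": "apply_moves", "arguments": {
  "commands": [
    [-2,1,60,0,0],
    [-2,1,115,0,0],
    [-2,1,160,0,0],
    [-2,1,190,0,0],
    [-2,1,204,0,0],
    [-2,1,204,0,0.2],
    [0,1,204,0,0.4],
    [2,1,204,0,0.5],
    [4,1,204,0,0.55],
    [6,1,204,0,0.6]
  ]
}}

```text
time: 5.32
ee_pos: [0.607, -0.2485, 0.1268]
tool_rot: [[1.0, 0.009, 0.0], [0.009, -1.0, -0.0], [0.0, 0.0, -1.0]]
contact_force: [-0.8, -0.1, 0.8]
finger_gap: 0.0343
```

```bash
python3 - <<'E'
from h import *
s=r.get_state();print(s['time'],s['ee_pos'],s['contact_force'],s['finger_gap'])
p,d=eyes.read_camera("wrist");cv2.imwrite("pics/w3.png",p)
p,d=eyes.read_camera("scene");cv2.imwrite("pics/s3.png",cv2.resize(p[120:300,150:370],None,fx=3,fy=3,interpolation=cv2.INTER_CUBIC))
E
```

```text
5.325 [ 0.60698671 -0.24854468  0.12675097] [-0.79804034 -0.12481985  0.79805277] 0.03428360650313575
```

View pics/w3.png

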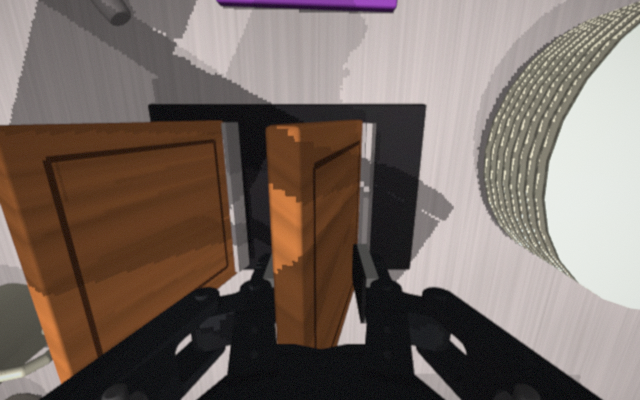

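View pics/s3.png

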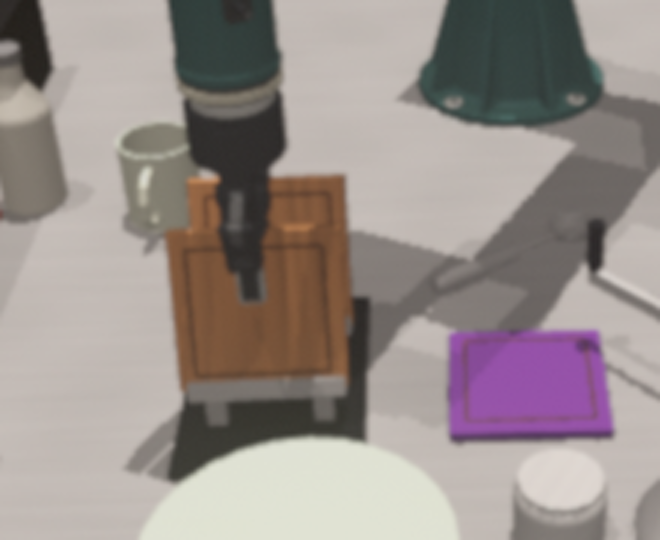

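Call:
{"name": "apply_moves", "arguments": {
  "commands": [
    [4,-2,0,0,0.62],
    [8,-2,0,0,0.64],
    [12,-2,0,0,0.66],
    [16,-2,0,0,0.68],
    [20,-2,0,0,0.7],
    [23,-2,0,0,0.72],
    [25,-2,0,0,0.74],
    [26,-2,0,0,0.76],
    [27,-2,0,0,0.78]
  ]
}}

```text
time: 6.55
ee_pos: [0.6337, -0.2461, 0.1263]
tool_rot: [[1.0, 0.009, -0.0], [0.009, -1.0, -0.0], [-0.0, 0.0, -1.0]]
contact_force: [0.2, 0.1, -0.4]
finger_gap: 0.0187
```

```bash
python3 - <<'E'
from h import *
s=r.get_state();print(s['time'],s['ee_pos'],s['contact_force'],s['finger_gap'])
p,d=eyes.read_camera("wrist");cv2.imwrite("pics/w4.png",p)
E
```

```text
6.55 [ 0.63366149 -0.24609732  0.12630252] [ 0.20353093  0.12732806 -0.40283925] 0.018730732068606506
```

View pics/w4.png

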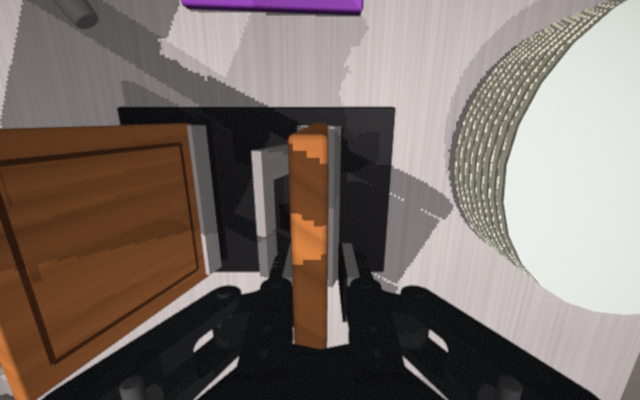

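Board 2 now stands nearly upright between the fingers (top edge around pixel 308,235). I'll close fully and lift slowly.

Call:
{"name": "apply_moves", "arguments": {
  "commands": [
    [0,0,0,0,0.85],
    [0,0,0,0,0.95],
    [0,0,0,0,1],
    [0,0,0,0,1],
    [0,0,-4,0,1],
    [0,0,-10,0,1],
    [0,0,-20,0,1],
    [0,0,-35,0,1]
  ]
}}

```text
time: 7.6
ee_pos: [0.6336, -0.246, 0.162]
tool_rot: [[1.0, 0.009, -0.0], [0.009, -1.0, 0.0], [-0.0, -0.0, -1.0]]
contact_force: [-0.0, 0.5, -2.2]
finger_gap: 0.0114
```

```bash
python3 - <<'E'
from h import *
s=r.get_state();print(s['time'],s['ee_pos'],s['contact_force'],s['moment'],s['finger_gap'])
p,d=eyes.read_camera("wrist");cv2.imwrite("pics/w5.png",p)
p,d=eyes.read_camera("scene");cv2.imwrite("pics/s5.png",cv2.resize(p[100:300,150:370],None,fx=3,fy=3,interpolation=cv2.INTER_CUBIC))
E
```

```text
7.6 [ 0.6336388  -0.24599953  0.16195648] [-0.02246818  0.45908102 -2.15558826] [-0.0077384   0.01238844 -0.00094981] 0.011368656716076307
```

View pics/w5.png

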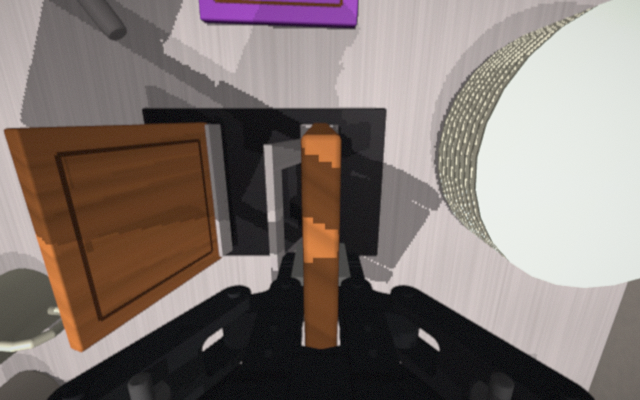

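View pics/s5.png

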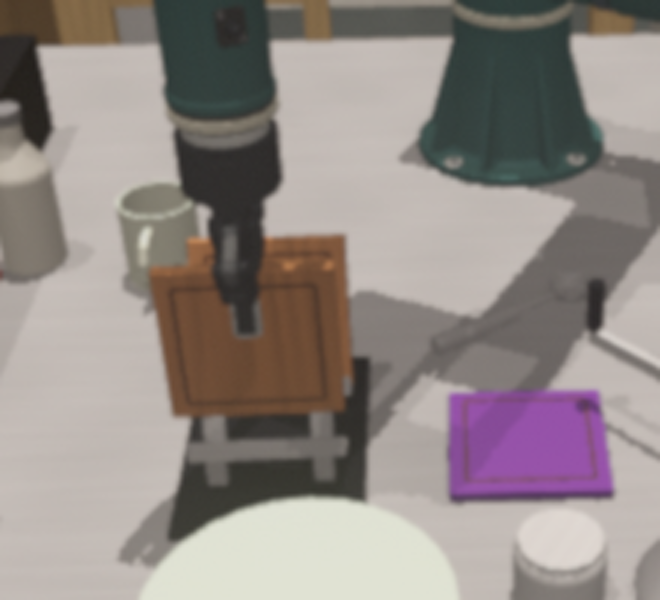

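Call:
{"name": "apply_moves", "arguments": {
  "commands": [
    [0,0,-30,0,1],
    [0,0,-70,0,1],
    [0,0,-115,0,1],
    [0,0,-150,0,1],
    [0,0,-168,0,1],
    [0,0,-168,0,1]
  ]
}}

```text
time: 8.45
ee_pos: [0.6342, -0.2463, 0.3304]
tool_rot: [[1.0, 0.009, 0.002], [0.009, -1.0, -0.001], [0.002, 0.001, -1.0]]
contact_force: [-0.2, 0.3, -2.9]
finger_gap: 0.0112
```

```bash
cat > hand.py <<'E'
from h import *
def hand(fn):
    s=r.get_state();m=eyes.camera_model("wrist");p,d=eyes.read_camera("wrist");cv2.imwrite(fn,p)
    W=cloud(d,m);T=(W-s['ee_pos'])@s['tool_rot']*1e3
    wood=(p[...,2]>p[...,1]*1.4)&(abs(T[...,0])<15)&(abs(T[...,1])<100)&(T[...,2]<-20)&(T[...,2]>-75)
    q=T[wood];zt=np.percentile(q[:,2],10)
    t=q[q[:,2]<np.median(q[:,2])+4]
    f=np.polyfit(t[:,1],t[:,0],1);g=np.polyfit(t[:,1],t[:,2],1)
    print(s['time'],s['ee_pos'],s['contact_force'],s['finger_gap'],s['qpos'])
    print("top edge n",len(t),"mean",t.mean(0),"min",t.min(0),"max",t.max(0),"yaw",np.degrees(f[0]),"roll",np.degrees(g[0]))
E
python3 - <<'E'
from hand import *
hand("pics/w6.png")
E
```

```text
8.45 [ 0.63420605 -0.24634406  0.33036416] [-0.166309    0.28596163 -2.88487304] 0.011199970892211331 [-2.70363137e+01  2.36726968e+01  6.77745302e+01 -6.40237936e-03
  8.84167926e+01 -2.75544327e+01]
top edge n 7794 mean [  0.08392936 -35.96659484 -57.94157117] min [-14.96662137 -69.54037309 -74.99575994] max [ 14.7406206    7.67040719 -53.85848678] yaw 0.025086386309216578 roll -0.4441868693379859
```

View pics/w6.png

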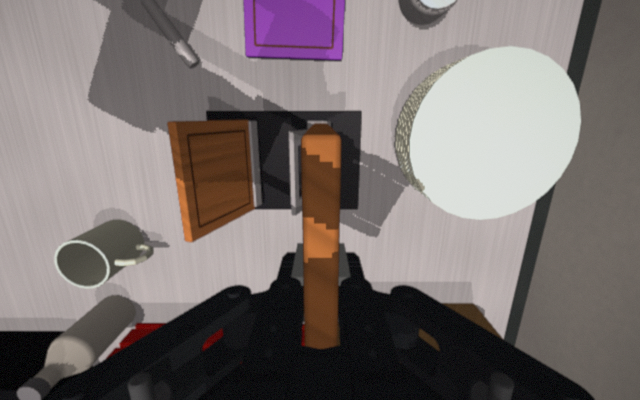

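Call:
{"name": "apply_moves", "arguments": {
  "commands": [
    [-1,-30,0,-1,1],
    [-3,-85,0,-2,1],
    [-5,-145,0,-3,1],
    [-7,-205,0,-4,1],
    [-9,-265,0,-5,1],
    [-11,-325,0,-6,1],
    [-13,-385,0,-7,1],
    [-15,-445,0,-7.6,1],
    [-17,-490,0,-7.6,1],
    [-18,-521,0,-7.6,1]
  ]
}}

```text
time: 9.75
ee_pos: [0.6094, 0.2768, 0.3263]
tool_rot: [[0.99, 0.143, -0.004], [0.143, -0.99, -0.001], [-0.005, 0.001, -1.0]]
contact_force: [0.4, -1.4, -1.6]
finger_gap: 0.0112
```

Call:
{"name": "apply_moves", "arguments": {
  "commands": [
    [0,0,0,0,1],
    [0,0,0,0,1],
    [0,0,0,0,1]
  ]
}}

```text
time: 10.12
ee_pos: [0.6109, 0.2734, 0.3285]
tool_rot: [[0.99, 0.14, -0.001], [0.14, -0.99, -0.001], [-0.001, 0.001, -1.0]]
contact_force: [-0.1, 0.5, -1.6]
finger_gap: 0.0113
```

```bash
python3 - <<'E'
from hand import *
hand("pics/w7.png")
E
```

```text
10.125 [0.61089573 0.27341059 0.32850536] [-0.07130157  0.48967997 -1.60014987] 0.011279677254514776 [ 1.82187332e+01  2.28452339e+01  6.93142075e+01 -2.91228492e-02
  8.79278383e+01  1.01734695e+01]
top edge n 7751 mean [ 3.83177046e-02 -3.63434652e+01 -5.79131728e+01] min [-14.33307625 -69.54163256 -74.98612877] max [ 13.16935968   6.61595444 -53.89650757] yaw -0.11860160806510954 roll -0.2928467094971856
```

View pics/w7.png

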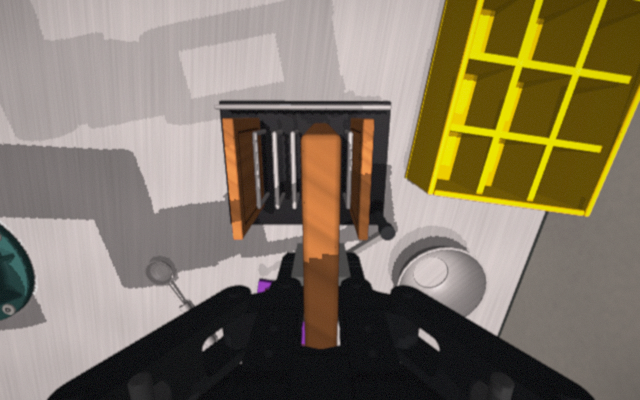

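Call:
{"name": "apply_moves", "arguments": {
  "commands": [
    [0.6,-1.5,40,0,1],
    [0.6,-1.5,85,0,1],
    [0.6,-1.5,115,0,1],
    [0.6,-1.5,132,0,1],
    [0.6,-1.5,138,0,1],
    [0.6,-1.5,138,0,1]
  ]
}}

```text
time: 10.92
ee_pos: [0.612, 0.2763, 0.192]
tool_rot: [[0.99, 0.141, 0.001], [0.141, -0.99, 0.0], [0.001, -0.0, -1.0]]
contact_force: [0.1, 1.2, -2.0]
finger_gap: 0.0114
```

```bash
python3 - <<'E'
from hand import *
hand("pics/w8.png")
p,d=eyes.read_camera("scene");cv2.imwrite("pics/s8.png",cv2.resize(p[130:300,340:540],None,fx=3.5,fy=3.5,interpolation=cv2.INTER_CUBIC))
E
```

```text
10.925 [0.61200763 0.27627278 0.19200933] [ 0.14876025  1.1884038  -2.02395076] 0.011364509163366801 [ 1.84080982e+01  2.82648741e+01  7.96335207e+01 -4.10755988e-03
  7.20376054e+01  1.03050211e+01]
top edge n 7723 mean [ 1.03785331e-02 -3.64843204e+01 -5.78800149e+01] min [ -6.02464846 -69.52955203 -74.99329207] max [  6.03824099   7.09879595 -53.88172527] yaw -0.06635709556157708 roll -0.21604969313567193
```

View pics/w8.png

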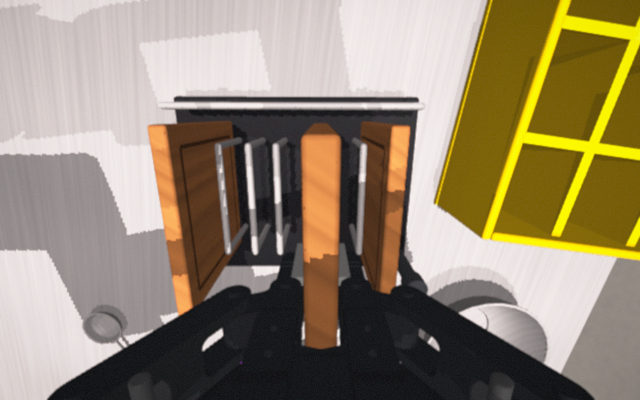

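View pics/s8.png

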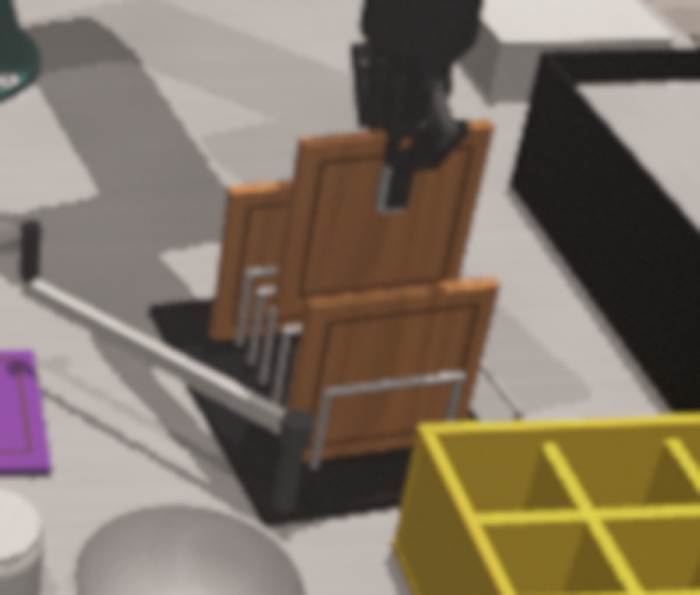

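```bash
cat >> hand.py <<'E'
def wires(fn,roi,rows=slice(150,235)):
    s=r.get_state();m=eyes.camera_model("wrist");p,d=eyes.read_camera("wrist")
    cv2.imwrite(fn,p)
    hsv=cv2.cvtColor(p,cv2.COLOR_BGR2HSV);k=np.zeros(p.shape[:2],np.uint8)
    k[roi[1]:roi[3],roi[0]:roi[2]]=1
    W=cloud(d,m);k&=((p.max(-1)>100)&(hsv[...,1]<60)&(abs(W[...,2]-.081)<.006)).astype(np.uint8)
    nl,L,st,ce=cv2.connectedComponentsWithStats(k)
    print(s['time'],s['ee_pos'],s['contact_force'])
    for i in range(1,nl):
        if st[i,4]<40: continue
        v,u=np.nonzero(L==i);X=(unproj(np.stack([u,v],-1),m,.082)-s['ee_pos'])@s['tool_rot']*1e3
        f=np.polyfit(X[:,1],X[:,0],1);print(st[i],X.mean(0).round(1),"at y0",f[1].round(2),"deg",np.degrees(f[0]).round(2),X[:,1].min().round(1),X[:,1].max().round(1))
E
python3 - <<'E'
from hand import *
wires("pics/w9.png",(205,125,400,270))
E
```

```text
11.025 [0.61235083 0.27652808 0.19274743] [ 0.42167962 -0.42755757 -1.71229288]
[214 143  17 112 728] [-89.   -2.6 110.5] at y0 -89.01 deg -0.35 -52.2 53.2
[244 143  14 112 708] [-63.2  -2.5 110.6] at y0 -63.17 deg -0.21 -52.2 53.2
[272 143  11 112 709] [-39.3  -2.4 110.7] at y0 -39.26 deg -0.22 -52.2 53.3
[355 143  11 112 703] [ 36.4  -2.8 110.8] at y0 36.37 deg -0.04 -52.1 53.4
```

Call:
{"name": "apply_moves", "arguments": {
  "commands": [
    [-1.3,0,10,0,1],
    [-1.3,0,20,0,1],
    [-1.3,0,30,0,1],
    [-1.3,0,40,0,1],
    [-1.3,0,50,0,1],
    [-1.3,0,60,0,1],
    [-1.3,0,70,0,1],
    [-1.3,0,80,0,1]
  ]
}}

```text
time: 12.08
ee_pos: [0.6101, 0.2761, 0.1106]
tool_rot: [[0.99, 0.141, 0.0], [0.141, -0.99, -0.0], [0.0, 0.0, -1.0]]
contact_force: [0.0, -0.3, -2.5]
finger_gap: 0.0115
```

```bash
python3 - <<'E'
from hand import *
wires("pics/w10.png",(150,125,450,320))
p,d=eyes.read_camera("scene");cv2.imwrite("pics/s10.png",cv2.resize(p[130:300,340:540],None,fx=3.5,fy=3.5,interpolation=cv2.INTER_CUBIC))
E
```

```text
12.075 [0.61012741 0.27610526 0.11062599] [ 0.0253833  -0.31790593 -2.52217701]
[ 214  155   21  133 1193] [-60.6 -11.4  28.6] at y0 -60.7 deg -0.32 -52.4 36.7
[ 254  155   17  137 1219] [-36.8  -9.9  28.6] at y0 -36.84 deg -0.33 -52.4 39.9
[ 374  155   18  137 1220] [38.8 -9.9 28.6] at y0 38.83 deg -0.02 -52.3 39.9
[ 170  156   30  151 1423] [-86.6  -4.2  28.6] at y0 -86.62 deg -0.36 -51.8 51.8
[298 156   4  87 251] [-12.7 -26.9  28.6] at y0 -12.76 deg -0.06 -51.8 3.5
[339 156   9  88 509] [ 13.8 -25.8  28.6] at y0 13.74 deg -0.23 -51.8 4.2
```

View pics/w10.png

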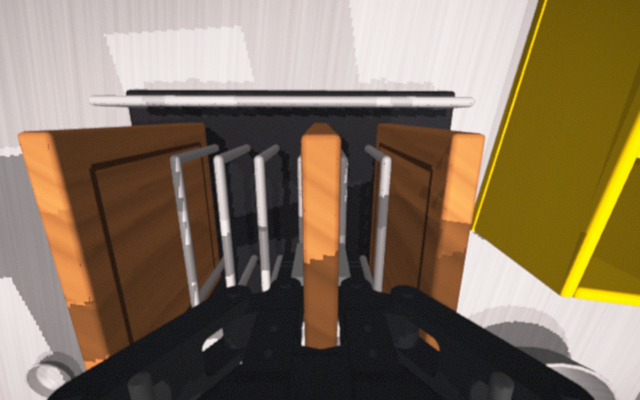

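View pics/s10.png

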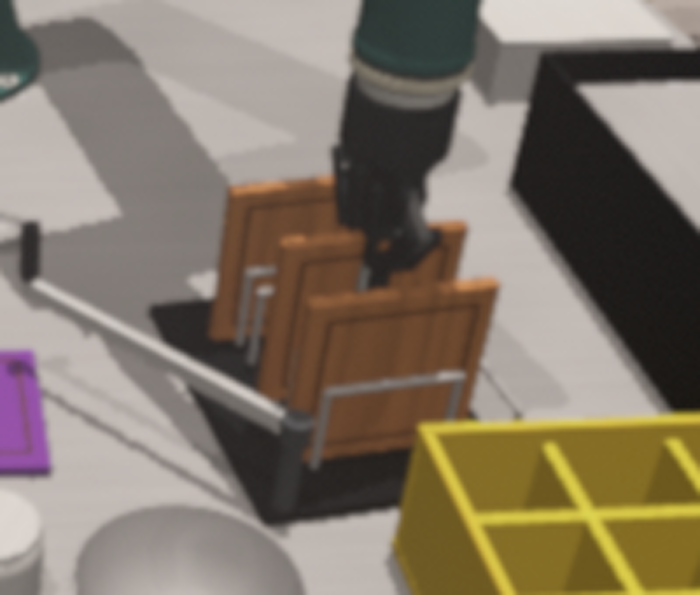

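Call:
{"name": "apply_moves", "arguments": {
  "commands": [
    [0.5,0,5,0,1],
    [0.5,0,9,0,1],
    [0.5,0,12,0,1],
    [0.5,0,13.5,0,1],
    [0.5,0,13.5,0,1]
  ]
}}

```text
time: 12.8
ee_pos: [0.6105, 0.2762, 0.0977]
tool_rot: [[0.99, 0.141, -0.0], [0.141, -0.99, -0.0], [-0.0, 0.0, -1.0]]
contact_force: [0.1, -0.1, -1.1]
finger_gap: 0.0111
```

Call:
{"name": "apply_moves", "arguments": {
  "commands": [
    [0,0,1,0,1],
    [0,0,1,0,1]
  ]
}}

```text
time: 13.05
ee_pos: [0.6105, 0.2762, 0.0968]
tool_rot: [[0.99, 0.141, -0.0], [0.141, -0.99, -0.0], [-0.0, 0.0, -1.0]]
contact_force: [-0.0, 0.6, -2.4]
finger_gap: 0.0109
```

Call:
{"name": "apply_moves", "arguments": {
  "commands": [
    [0,0,1,0,1],
    [0,0,1,0,1]
  ]
}}

```text
time: 13.3
ee_pos: [0.6105, 0.2762, 0.0957]
tool_rot: [[0.99, 0.141, -0.0], [0.141, -0.99, -0.0], [-0.0, 0.0, -1.0]]
contact_force: [0.1, -0.2, -1.3]
finger_gap: 0.0116
```

Call:
{"name": "apply_moves", "arguments": {
  "commands": [
    [0,0,1,0,1],
    [0,0,1,0,1]
  ]
}}

```text
time: 13.55
ee_pos: [0.6105, 0.2761, 0.0946]
tool_rot: [[0.99, 0.141, -0.0], [0.141, -0.99, -0.0], [-0.0, 0.0, -1.0]]
contact_force: [-0.2, 0.6, -2.9]
finger_gap: 0.0111
```

Call:
{"name": "apply_moves", "arguments": {
  "commands": [
    [0,0,1,0,1],
    [0,0,1,0,1]
  ]
}}

```text
time: 13.8
ee_pos: [0.6107, 0.2762, 0.0944]
tool_rot: [[0.99, 0.141, 0.0], [0.141, -0.99, 0.0], [0.0, -0.0, -1.0]]
contact_force: [-2.1, -0.6, 4.6]
finger_gap: 0.0112
```

Call:
{"name": "apply_moves", "arguments": {
  "commands": [
    [0,0,1,0,1],
    [0,0,1,0,1]
  ]
}}

```text
time: 14.05
ee_pos: [0.6108, 0.2762, 0.0944]
tool_rot: [[0.99, 0.141, 0.001], [0.141, -0.99, 0.0], [0.001, -0.0, -1.0]]
contact_force: [-3.7, -1.6, 10.6]
finger_gap: 0.0112
```

```bash
python3 - <<'E'
from hand import *
s=r.get_state();m=eyes.camera_model("wrist");p,d=eyes.read_camera("wrist")
W=cloud(d,m);rk=(W[...,:2]-np.array([.5864,.2715]));a=np.radians(8.1)
X=rk[...,0]*np.cos(a)+rk[...,1]*np.sin(a);Y=-rk[...,0]*np.sin(a)+rk[...,1]*np.cos(a)
wood=(p[...,2]>p[...,1]*1.4)
print(s['ee_pos'],s['contact_force'])
for x in(-75,25,75):
    k=wood&(abs(X-x/1e3)<.012)&(Y>.0)&(Y<.06)
    z=W[k][:,2];z=z[z>.12];print(x,len(z),np.median(z),np.percentile(z,[50,75,90]))
E
```

```text
[0.61082267 0.27622147 0.09439825] [-3.7433638  -1.6234526  10.57963565]
-75 16116 0.1445179443252334 [0.14451794 0.15155755 0.15248131]
25 5925 0.1523163408639834 [0.15231634 0.15270498 0.15308077]
75 9855 0.15073501755179508 [0.15073502 0.15232659 0.15282218]
```

Call:
{"name": "apply_moves", "arguments": {
  "commands": [
    [0,0,-1.5,0,1],
    [0,0,-1.5,0,0.85],
    [0,0,-1.5,0,0.77],
    [0,0,-1.5,0,0.75],
    [0,0,-1.5,0,0.75]
  ]
}}

```text
time: 14.72
ee_pos: [0.6105, 0.2762, 0.0941]
tool_rot: [[0.99, 0.141, -0.0], [0.141, -0.99, -0.0], [-0.0, 0.0, -1.0]]
contact_force: [0.2, -0.1, -0.6]
finger_gap: 0.0212
```

```bash
python3 - <<'E'
from hand import *
hand("pics/w11.png")
E
```

```text
14.725 [0.61054768 0.27618259 0.09414438] [ 0.15260758 -0.0812116  -0.59711222] 0.021229176839901557 [ 1.84398257e+01  3.38703465e+01  8.49019660e+01 -3.34187991e-03
  6.12398103e+01  1.03218515e+01]
top edge n 7617 mean [  0.25466665 -36.64210952 -58.15744471] min [ -5.80803766 -69.56399002 -74.93980083] max [  6.19400809   6.95186207 -54.20124258] yaw -0.05844066740721785 roll -0.2115469710586491
```

View pics/w11.png

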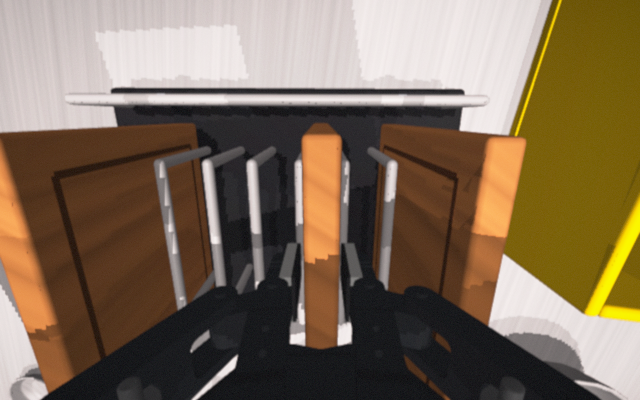

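Call:
{"name": "apply_moves", "arguments": {
  "commands": [
    [0,0,-10,0,0.75],
    [0,0,-30,0,0.75],
    [0,0,-60,0,0.75],
    [0,0,-110,0,0.75],
    [0,0,-165,0,0.6],
    [0,0,-210,0,0.3],
    [0,0,-226,0,0]
  ]
}}

```text
time: 15.65
ee_pos: [0.612, 0.2767, 0.3249]
tool_rot: [[0.99, 0.141, 0.006], [0.141, -0.99, 0.002], [0.006, -0.001, -1.0]]
contact_force: [0.9, 0.1, 0.5]
finger_gap: 0.0691
```

```bash
python3 - <<'E'
from hand import *
s=r.get_state();print(s['time'],s['ee_pos'],s['tool_rot'])
p,d=eyes.read_camera("wrist");cv2.imwrite("pics/w12.png",p)
R=s['tool_rot'];d=np.array([.4885,-.248,.31])-s['ee_pos'];print(R.T@d*1e3)
E
```

```text
15.65 [0.6119647  0.27669924 0.32486886] [[ 0.98994647  0.14130331  0.00627326]
 [ 0.14129337 -0.98996574  0.00200308]
 [ 0.00649335 -0.00109657 -0.99997832]]
[-196.45651144  502.0046119    13.04299761]
```

View pics/w12.png

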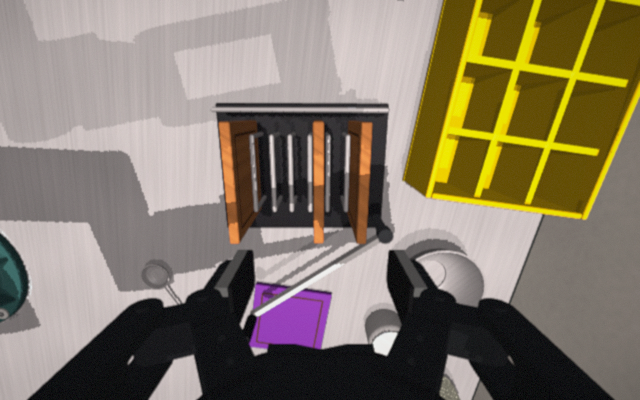

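Call:
{"name": "apply_moves", "arguments": {
  "commands": [
    [-20,50,0,1,0],
    [-41,105,0,2,0],
    [-63,163,0,3,0],
    [-86,221,0,4,0],
    [-109,280,0,5,0],
    [-132,339,0,6,0],
    [-155,398,0,7,0],
    [-176,453,0,7.6,0],
    [-190,490,0,7.6,0],
    [-195,502,0,7.6,0]
  ]
}}

```text
time: 16.95
ee_pos: [0.487, -0.25, 0.3186]
tool_rot: [[1.0, 0.006, -0.003], [0.006, -1.0, 0.001], [-0.003, -0.001, -1.0]]
contact_force: [0.2, 1.0, -0.6]
finger_gap: 0.0852
```

Call:
{"name": "apply_moves", "arguments": {
  "commands": [
    [0,0,0,0,0],
    [0,0,0,0,0],
    [0,0,0,0,0]
  ]
}}

```text
time: 17.32
ee_pos: [0.4888, -0.2469, 0.3203]
tool_rot: [[1.0, 0.011, -0.0], [0.011, -1.0, 0.0], [-0.0, -0.0, -1.0]]
contact_force: [-0.0, -0.3, 0.2]
finger_gap: 0.0851
```

```bash
python3 - <<'E'
from h import *
s=r.get_state();print(s['time'],s['ee_pos'],s['tool_rot'],s['qpos'])
m=eyes.camera_model("wrist");p,d=eyes.read_camera("wrist");cv2.imwrite("pics/w13.png",p)
W=cloud(d,m);wood=(p[...,2]>p[...,1]*1.4)
for lab,z0,z1,x0,x1 in [("b1",.149,.162,.44,.53)]:
    k=wood&(W[...,2]>z0)&(W[...,2]<z1)&(W[...,0]>x0)&(W[...,0]<x1)&(W[...,1]<-.1)
    q=W[k];f=np.polyfit(q[:,1],q[:,0],1)
    print(lab,len(q),q.mean(0),q.min(0),q.max(0),np.degrees(np.arctan(f[0])))
E
```

```text
17.325 [ 0.48876226 -0.24692901  0.3202677 ] [[ 9.99941257e-01  1.08387747e-02 -5.68959062e-05]
 [ 1.08387919e-02 -9.99941211e-01  3.09593375e-04]
 [-5.35369485e-05 -3.10191871e-04 -9.99999950e-01]] [-3.40405817e+01  1.22135381e+01  8.56960824e+01  1.29971982e-02
  8.21030106e+01 -3.46633976e+01]
b1 1434 [ 0.47699466 -0.24276221  0.15372576] [ 0.46990249 -0.31719763  0.14903655] [ 0.48414131 -0.17947858  0.15705112] -0.5082005599525538
```

View pics/w13.png

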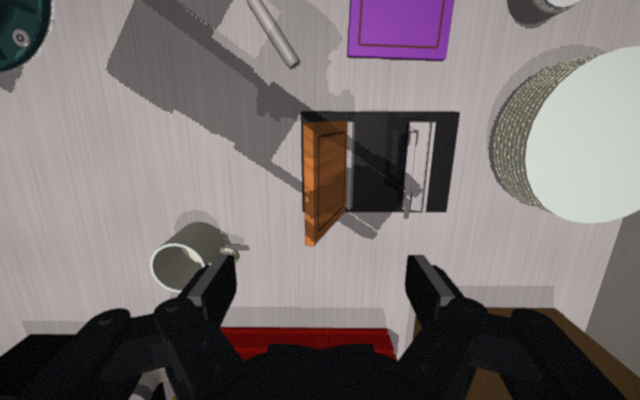

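Call:
{"name": "apply_moves", "arguments": {
  "commands": [
    [0,1,60,0,0],
    [0,1,118,0,0],
    [0,1,168,0,0],
    [0,1,200,0,0],
    [0,1,214.5,0,0],
    [0,1,214.5,0,0.2],
    [2,1,214.5,0,0.4],
    [4,1,214.5,0,0.5],
    [6,1,214.5,0,0.55],
    [8,1,214.5,0,0.6]
  ]
}}

```text
time: 18.62
ee_pos: [0.4968, -0.2494, 0.1063]
tool_rot: [[1.0, 0.009, 0.001], [0.009, -1.0, -0.001], [0.001, 0.001, -1.0]]
contact_force: [-0.7, 0.4, -0.1]
finger_gap: 0.034
```

```bash
python3 - <<'E'
from h import *
s=r.get_state();print(s['time'],s['ee_pos'],s['contact_force'],s['finger_gap'])
p,d=eyes.read_camera("wrist");cv2.imwrite("pics/w14.png",p)
E
```

```text
18.625 [ 0.49677427 -0.24942331  0.10628466] [-0.72853596  0.3544647  -0.05336495] 0.03396999553627367
```

View pics/w14.png

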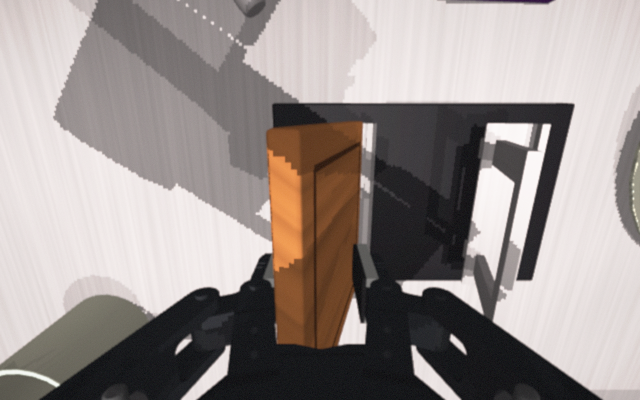

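Call:
{"name": "apply_moves", "arguments": {
  "commands": [
    [4,-1,0,0,0.62],
    [8,-1,0,0,0.64],
    [12,-1,0,0,0.66],
    [16,-1,0,0,0.68],
    [20,-1,0,0,0.7],
    [23,-1,0,0,0.72],
    [25,-1,0,0,0.74],
    [26,-1,0,0,0.76],
    [27,-1,0,0,0.78]
  ]
}}

```text
time: 19.8
ee_pos: [0.5234, -0.248, 0.1058]
tool_rot: [[1.0, 0.009, -0.0], [0.009, -1.0, -0.0], [-0.0, 0.0, -1.0]]
contact_force: [-0.2, 0.6, -1.1]
finger_gap: 0.0188
```

Call:
{"name": "apply_moves", "arguments": {
  "commands": [
    [0,0,0,0,0.85],
    [0,0,0,0,0.95],
    [0,0,0,0,1],
    [0,0,0,0,1],
    [0,0,-4,0,1],
    [0,0,-10,0,1],
    [0,0,-20,0,1],
    [0,0,-35,0,1]
  ]
}}

```text
time: 20.8
ee_pos: [0.5233, -0.2479, 0.1415]
tool_rot: [[1.0, 0.009, -0.0], [0.009, -1.0, 0.0], [-0.0, -0.0, -1.0]]
contact_force: [0.5, 0.3, -0.6]
finger_gap: 0.0114
```

```bash
python3 - <<'E'
from hand import *
hand("pics/w15.png")
E
```

```text
20.8 [ 0.52329447 -0.24792836  0.14152077] [ 0.52735181  0.28601298 -0.59525661] 0.011428334323415517 [-3.21820291e+01  2.42742832e+01  9.49032150e+01 -4.29467873e-03
  6.08477307e+01 -3.26975614e+01]
top edge n 7781 mean [  0.07270706 -36.84047691 -58.3761394 ] min [-11.65146192 -69.73929864 -74.97187334] max [  7.52608718   6.31538314 -54.37551832] yaw -0.019829252955448053 roll -0.22499221351454526
```

View pics/w15.png

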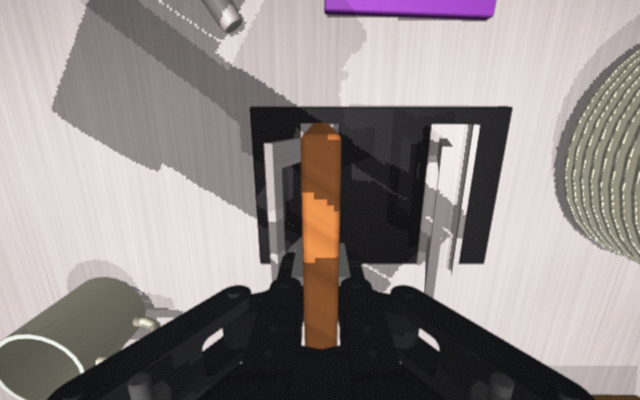

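Call:
{"name": "apply_moves", "arguments": {
  "commands": [
    [0,0,-30,0,1],
    [0,0,-75,0,1],
    [0,0,-125,0,1],
    [0,0,-165,0,1],
    [0,0,-188,0,1],
    [0,0,-188,0,1]
  ]
}}

```text
time: 21.6
ee_pos: [0.5245, -0.2486, 0.3314]
tool_rot: [[1.0, 0.009, 0.004], [0.009, -1.0, -0.003], [0.004, 0.003, -1.0]]
contact_force: [1.0, -0.1, -0.6]
finger_gap: 0.0113
```

Call:
{"name": "apply_moves", "arguments": {
  "commands": [
    [2,-30,0,-1,1],
    [7,-85,0,-2,1],
    [12,-145,0,-3,1],
    [17,-205,0,-4,1],
    [22,-265,0,-5,1],
    [27,-325,0,-6,1],
    [32,-385,0,-7,1],
    [36,-443,0,-7.6,1],
    [40,-490,0,-7.6,1],
    [42,-517,0,-7.6,1]
  ]
}}

```text
time: 22.85
ee_pos: [0.5597, 0.2717, 0.3268]
tool_rot: [[0.99, 0.143, -0.003], [0.143, -0.99, -0.0], [-0.003, 0.0, -1.0]]
contact_force: [0.3, -0.4, -1.5]
finger_gap: 0.0114
```

Call:
{"name": "apply_moves", "arguments": {
  "commands": [
    [0,0,0,0,1],
    [0,0,0,0,1],
    [0,0,0,0,1],
    [0,0,0,0,1]
  ]
}}

```text
time: 23.35
ee_pos: [0.5608, 0.2684, 0.3288]
tool_rot: [[0.99, 0.14, -0.0], [0.14, -0.99, -0.0], [-0.0, 0.0, -1.0]]
contact_force: [-1.0, 0.4, -1.7]
finger_gap: 0.0112
```

```bash
python3 - <<'E'
from hand import *
hand("pics/w16.png")
E
```

```text
23.35 [0.56083444 0.26837136 0.32879214] [-1.02744234  0.40877251 -1.74844647] 0.011243777791129969 [ 1.92165643e+01  1.85128027e+01  7.57993835e+01 -1.15325259e-02
  8.56960235e+01  1.11725772e+01]
top edge n 7881 mean [ 2.11179778e-02 -3.63995810e+01 -5.84051326e+01] min [-14.8138822  -69.70962728 -74.93241851] max [ 13.54403471   7.49439117 -54.37810708] yaw -0.0340919311326875 roll -0.31013517049459527
```

View pics/w16.png

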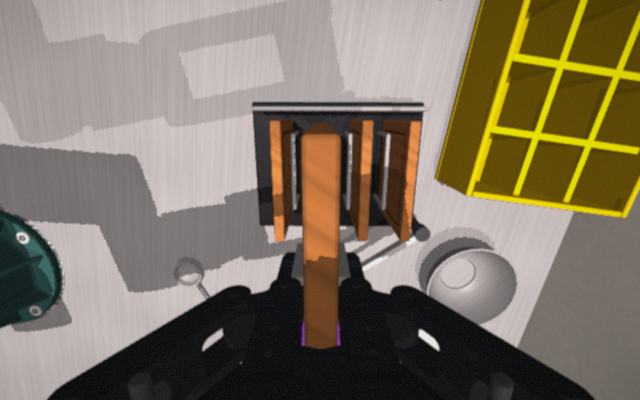

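Descend to z≈0.192, just above the wires and beside the old boards, then check the alignment.

Call:
{"name": "apply_moves", "arguments": {
  "commands": [
    [0,-1,40,0,1],
    [0,-1,85,0,1],
    [0,-1,115,0,1],
    [0,-1,131,0,1],
    [0,-1,136,0,1],
    [0,-1,136,0,1],
    [0,-1,136,0,1]
  ]
}}

```text
time: 24.28
ee_pos: [0.5615, 0.2706, 0.1942]
tool_rot: [[0.99, 0.141, 0.002], [0.141, -0.99, 0.001], [0.002, -0.0, -1.0]]
contact_force: [0.2, 0.3, -0.5]
finger_gap: 0.0109
```

```bash
python3 - <<'E'
from hand import *
wires("pics/w17.png",(150,125,450,280))
hand("pics/w17b.png")
E
```

```text
24.275 [0.56153624 0.27064059 0.19416605] [ 0.23355635  0.27776404 -0.5408687 ]
[274 145  10 110 679] [-38.2  -0.9 112.1] at y0 -38.16 deg -0.4 -50.3 54.0
[357 145  10 110 682] [ 37.5  -2.4 112.3] at y0 37.53 deg -0.02 -50.3 54.1
[408 145  17 111 703] [ 87.4  -2.1 112.4] at y0 87.38 deg -0.03 -50.2 55.3
24.325 [0.56141957 0.2706381  0.19406881] [-1.07881352  0.22822868 -1.09506829] 0.010748150189380053 [ 1.93916859e+01  2.43078520e+01  8.61471232e+01 -3.26650648e-03
  6.94179213e+01  1.12751909e+01]
top edge n 7821 mean [ 4.37041779e-02 -3.67163494e+01 -5.83620537e+01] min [ -5.95437493 -69.66972436 -74.99859913] max [ 10.80502837   6.41141344 -54.50500006] yaw -0.05554404928750984 roll -0.21465222538437878
```

View pics/w17.png

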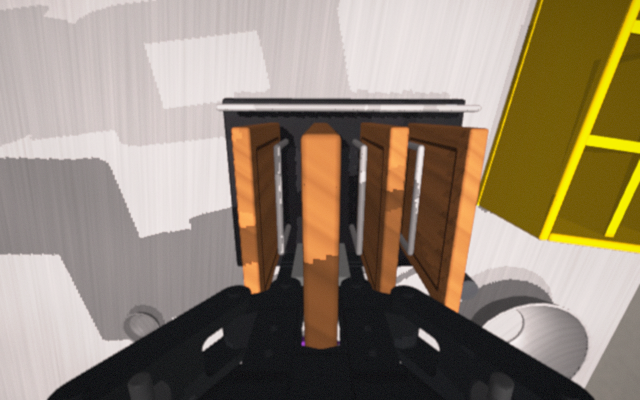

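Call:
{"name": "apply_moves", "arguments": {
  "commands": [
    [0,0,8,0,1],
    [0,0,10,0,1],
    [0,0,10,0,1],
    [0,0,10,0,1]
  ]
}}

```text
time: 24.88
ee_pos: [0.5606, 0.2703, 0.1827]
tool_rot: [[0.99, 0.141, -0.0], [0.141, -0.99, -0.0], [-0.0, 0.0, -1.0]]
contact_force: [0.4, 0.2, -1.5]
finger_gap: 0.0114
```

```bash
python3 - <<'E'
from hand import *
wires("pics/w18.png",(150,125,450,280))
E
```

```text
24.875 [0.56061776 0.2703441  0.18273949] [ 0.40653298  0.19828081 -1.4596035 ]
[273 146  11 114 726] [-36.9  -1.  100.7] at y0 -36.9 deg -0.4 -50.6 53.5
[359 146  12 115 754] [ 38.7  -2.1 100.7] at y0 38.73 deg -0.09 -50.5 54.6
[413 146  18 115 764] [ 88.6  -2.6 100.7] at y0 88.57 deg 0.01 -50.5 54.6
```

Call:
{"name": "apply_moves", "arguments": {
  "commands": [
    [0.7,0,8,0,1],
    [0.7,0,17,0,1],
    [0.7,0,27,0,1],
    [0.7,0,37,0,1],
    [0.7,0,47,0,1],
    [0.7,0,57,0,1],
    [0.7,0,67,0,1],
    [0.7,0,75,0,1],
    [0.7,0,80,0,1],
    [0.7,0,84,0,1]
  ]
}}

```text
time: 26.18
ee_pos: [0.5614, 0.2704, 0.0986]
tool_rot: [[0.99, 0.141, 0.0], [0.141, -0.99, -0.0], [0.0, 0.0, -1.0]]
contact_force: [-0.2, 0.4, -0.6]
finger_gap: 0.0113
```

Call:
{"name": "apply_moves", "arguments": {
  "commands": [
    [0,0,1,0,1],
    [0,0,1.5,0,1],
    [0,0,1.5,0,1]
  ]
}}

```text
time: 26.55
ee_pos: [0.5614, 0.2705, 0.0975]
tool_rot: [[0.99, 0.141, 0.0], [0.141, -0.99, 0.0], [0.0, 0.0, -1.0]]
contact_force: [-0.0, 0.0, -1.0]
finger_gap: 0.0113
```

Call:
{"name": "apply_moves", "arguments": {
  "commands": [
    [0,0,1,0,1],
    [0,0,1.5,0,1],
    [0,0,1.5,0,1]
  ]
}}

```text
time: 26.92
ee_pos: [0.5612, 0.2704, 0.0958]
tool_rot: [[0.99, 0.141, -0.0], [0.141, -0.99, -0.0], [-0.0, 0.0, -1.0]]
contact_force: [0.4, -0.8, -1.0]
finger_gap: 0.0114
```

Call:
{"name": "apply_moves", "arguments": {
  "commands": [
    [0,0,1,0,1],
    [0,0,1,0,1]
  ]
}}

```text
time: 27.18
ee_pos: [0.5612, 0.2704, 0.0947]
tool_rot: [[0.99, 0.141, -0.0], [0.141, -0.99, -0.0], [-0.0, 0.0, -1.0]]
contact_force: [0.1, -0.4, -0.9]
finger_gap: 0.0113
```

Call:
{"name": "apply_moves", "arguments": {
  "commands": [
    [0,0,1,0,1],
    [0,0,1,0,1]
  ]
}}

```text
time: 27.42
ee_pos: [0.5614, 0.2705, 0.094]
tool_rot: [[0.99, 0.141, 0.0], [0.141, -0.99, 0.0], [0.0, 0.0, -1.0]]
contact_force: [-0.3, 0.8, 1.1]
finger_gap: 0.0112
```

Contact with the floor: the force has risen. Press a further 1 mm, release and check.

Call:
{"name": "apply_moves", "arguments": {
  "commands": [
    [0,0,1,0,1],
    [0,0,1,0,1]
  ]
}}

```text
time: 27.68
ee_pos: [0.5616, 0.2705, 0.094]
tool_rot: [[0.99, 0.141, 0.001], [0.141, -0.99, 0.0], [0.001, -0.0, -1.0]]
contact_force: [-1.7, -1.6, 9.1]
finger_gap: 0.0114
```

Call:
{"name": "apply_moves", "arguments": {
  "commands": [
    [0,0,-1,0,1],
    [0,0,-1,0,0.85],
    [0,0,-1,0,0.77],
    [0,0,-1,0,0.75],
    [0,0,-1,0,0.75]
  ]
}}

```text
time: 28.3
ee_pos: [0.5612, 0.2704, 0.0937]
tool_rot: [[0.99, 0.141, -0.0], [0.141, -0.99, -0.0], [-0.0, 0.0, -1.0]]
contact_force: [0.3, -0.7, 1.1]
finger_gap: 0.0213
```

```bash
python3 - <<'E'
from hand import *
hand("pics/w19.png")
E
```

```text
28.3 [0.56124485 0.27041784 0.09365315] [ 0.33215239 -0.6754084   1.07550069] 0.02127427303010955 [ 1.93770196e+01  3.06821719e+01  9.14621910e+01 -2.02230827e-03
  5.78698946e+01  1.12628452e+01]
top edge n 7679 mean [  0.25245777 -36.97429682 -58.65451999] min [ -5.75989102 -69.70308493 -74.89918228] max [ 10.72863589   6.37912792 -55.14428199] yaw -0.048011345834701465 roll -0.20271747618723981
```

View pics/w19.png

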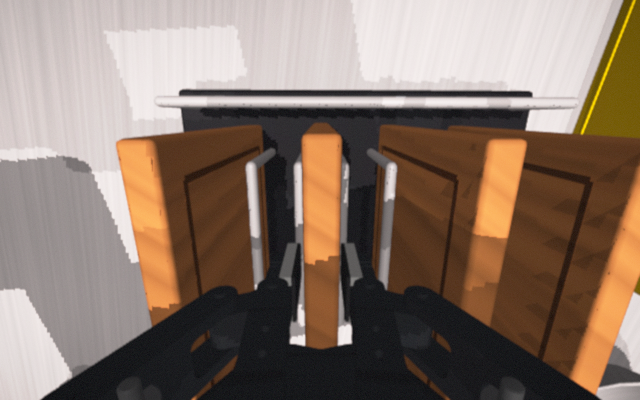

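Call:
{"name": "apply_moves", "arguments": {
  "commands": [
    [0,0,-8,0,0.75],
    [0,0,-25,0,0.75],
    [0,0,-60,0,0.75],
    [0,0,-110,0,0.75],
    [0,0,-160,0,0.6],
    [0,0,-185,0,0.6]
  ]
}}

```text
time: 29.1
ee_pos: [0.5627, 0.271, 0.2839]
tool_rot: [[0.99, 0.141, 0.006], [0.141, -0.99, 0.002], [0.006, -0.001, -1.0]]
contact_force: [0.3, 0.3, 0.1]
finger_gap: 0.0341
```

```bash
python3 - <<'E'
from h import *
s=r.get_state();print(s['time'],s['ee_pos'],s['tool_rot'][:,0])
p,d=eyes.read_camera("wrist");cv2.imwrite("pics/w20.png",p)
m=eyes.camera_model("wrist");W=cloud(d,m)
p,d2=eyes.read_camera("scene");cv2.imwrite("pics/s20.png",cv2.resize(p[130:300,340:540],None,fx=3.5,fy=3.5,interpolation=cv2.INTER_CUBIC))
p,d2=eyes.read_camera("top");cv2.imwrite("pics/t20.png",p)
W=cloud(d2,eyes.camera_model("top"))
k=(W[...,2]>.125)&(W[...,2]<.15)&(W[...,0]>.45)&(W[...,0]<.6)&(W[...,1]>-.02)&(W[...,1]<.12)
print(k.sum(),W[k].mean(0),W[k].min(0),W[k].max(0))
E
```

```text
29.1 [0.5626683  0.27097566 0.28393236] [0.98994763 0.14129589 0.00625759]
29 [0.54022592 0.04047669 0.1372583 ] [0.53327507 0.0337498  0.12990766] [0.54646119 0.04639927 0.1410253 ]
```

View pics/w20.png

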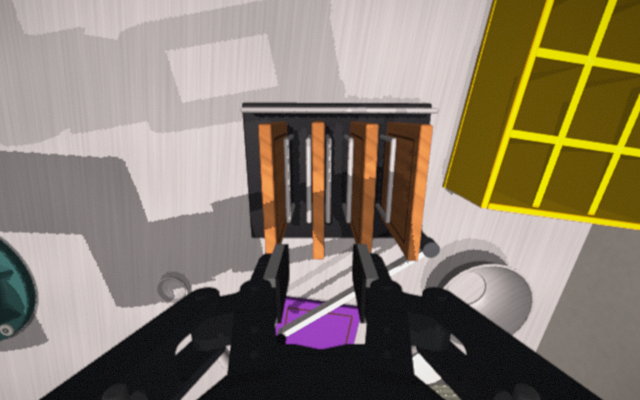

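View pics/s20.png

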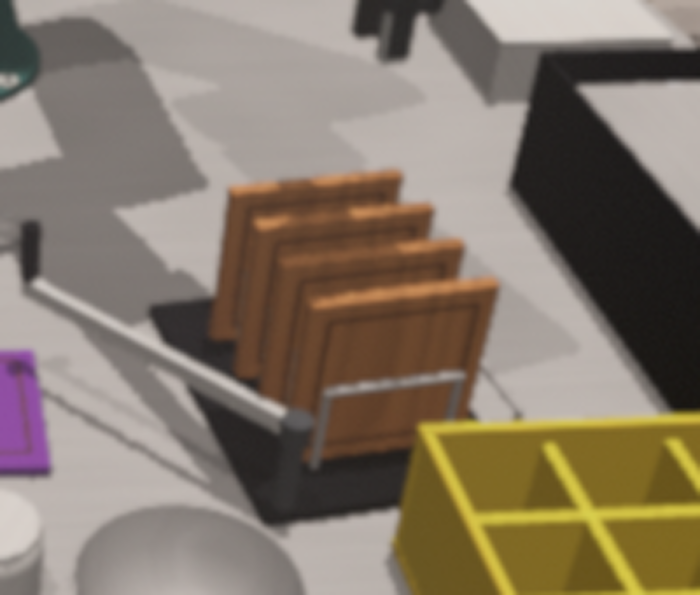

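Call:
{"name": "apply_moves", "arguments": {
  "commands": [
    [-9,38,0,10,0.6],
    [-18,76,0,20,0.6],
    [-27,114,0,30,0.6],
    [-36,152,0,40,0.6],
    [-45,190,10,50,0.6],
    [-51,215,30,57,0.6],
    [-53,225,40,57,0.6],
    [-53,225,40,57,0.6],
    [-53,225,40,57,0.6]
  ]
}}

```text
time: 30.38
ee_pos: [0.541, 0.0411, 0.2391]
tool_rot: [[0.659, -0.752, 0.0], [-0.752, -0.659, 0.0], [-0.0, -0.001, -1.0]]
contact_force: [-0.1, -0.2, 0.4]
finger_gap: 0.0343
```

```bash
python3 - <<'E'
from h import *
s=r.get_state();print(s['time'],s['ee_pos'],s['tool_rot'],s['qpos'])
m=eyes.camera_model("wrist");p,d=eyes.read_camera("wrist");cv2.imwrite("pics/w21.png",p)
W=cloud(d,m)
k=(W[...,2]>.13)&(W[...,2]<.145)&(abs(W[...,0]-.54)<.04)&(abs(W[...,1]-.04)<.04)
if k.sum(): print(k.sum(),W[k].mean(0),((W[k].mean(0)-s['ee_pos'])@s['tool_rot']*1e3))
E
```

```text
30.375 [0.54096466 0.04108492 0.23909722] [[ 6.59103758e-01 -7.52051911e-01  3.99935603e-04]
 [-7.52052017e-01 -6.59103650e-01  3.78676945e-04]
 [-2.11857041e-05 -5.50359774e-04 -9.99999848e-01]] [-2.96892367e+00  1.54013073e+01  9.30792633e+01  2.41000290e-02
  7.14976708e+01  4.57918770e+01]
262 [0.5409809  0.04096059 0.13740871] [  0.10635968   0.12570412 101.68845157]
```

View pics/w21.png

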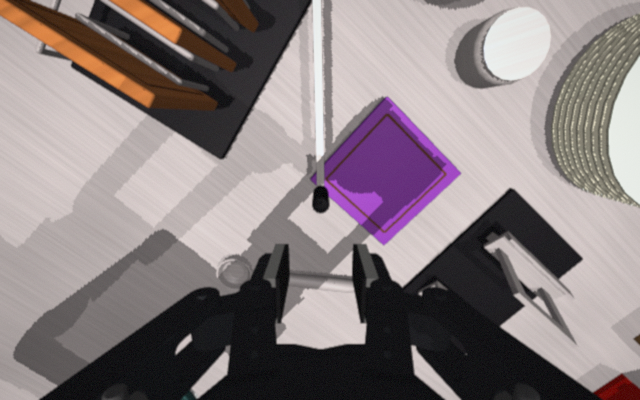

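Call:
{"name": "apply_moves", "arguments": {
  "commands": [
    [0,0,45,0,0.6],
    [0,0,90,0,0.6],
    [0,0,122,0,0.6],
    [0,0,135,0,0.6],
    [0,0,135,0,0.6]
  ]
}}

```text
time: 31.05
ee_pos: [0.5407, 0.0407, 0.1038]
tool_rot: [[0.658, -0.753, -0.001], [-0.753, -0.658, 0.0], [-0.0, 0.0, -1.0]]
contact_force: [0.1, 0.1, 0.9]
finger_gap: 0.0341
```

Call:
{"name": "apply_moves", "arguments": {
  "commands": [
    [-14.6,-0.4,0,3.5,0.6],
    [-29.2,-1.8,0,7,0.6],
    [-43.7,-4,0,10.5,0.6],
    [-58.1,-7.1,0,14,0.6],
    [-72.2,-11.1,0,17.5,0.6],
    [-86,-15.9,0,21,0.6],
    [-99.5,-21.6,0,24.5,0.6],
    [-112.7,-28.1,0,28,0.6],
    [-125.4,-35.4,0,31.5,0.6],
    [-132,-39.5,0,33.3,0.6]
  ]
}}

```text
time: 32.3
ee_pos: [0.4848, 0.1666, 0.1058]
tool_rot: [[0.136, -0.991, 0.003], [-0.991, -0.136, 0.001], [-0.0, -0.003, -1.0]]
contact_force: [-0.2, -0.3, 1.1]
finger_gap: 0.0342
```

```bash
cat > gate.py <<'E'
from h import *
def gate(fn):
    s=r.get_state();print(s['time'],s['ee_pos'],s['tool_rot'][:,0],s['contact_force'],s['finger_gap'])
    p,d=eyes.read_camera("wrist");cv2.imwrite(fn+"w.png",p)
    p,d=eyes.read_camera("scene");cv2.imwrite(fn+"s.png",cv2.resize(p[130:300,330:530],None,fx=3.5,fy=3.5,interpolation=cv2.INTER_CUBIC))
    p,d=eyes.read_camera("top");cv2.imwrite(fn+"t.png",cv2.resize(p[110:250,130:330],None,fx=3.5,fy=3.5,interpolation=cv2.INTER_CUBIC))
E
python3 -c "
from gate import *
gate('pics/g1')"
```

```text
32.3 [0.4848072  0.1666333  0.10575776] [ 1.35700467e-01 -9.90749908e-01 -6.01735057e-05] [-0.16300772 -0.33679747  1.09530942] 0.03417891780186688
```

View pics/g1w.png

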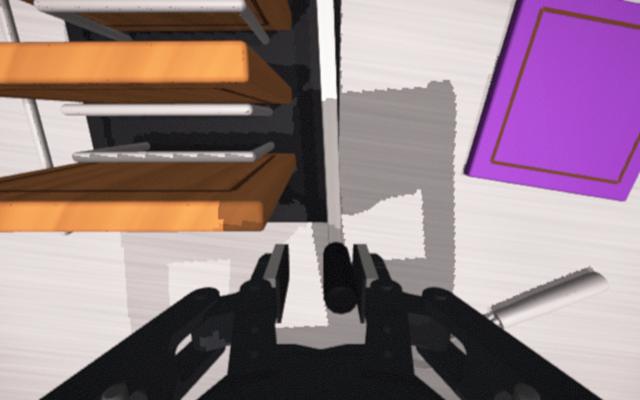

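View pics/g1s.png

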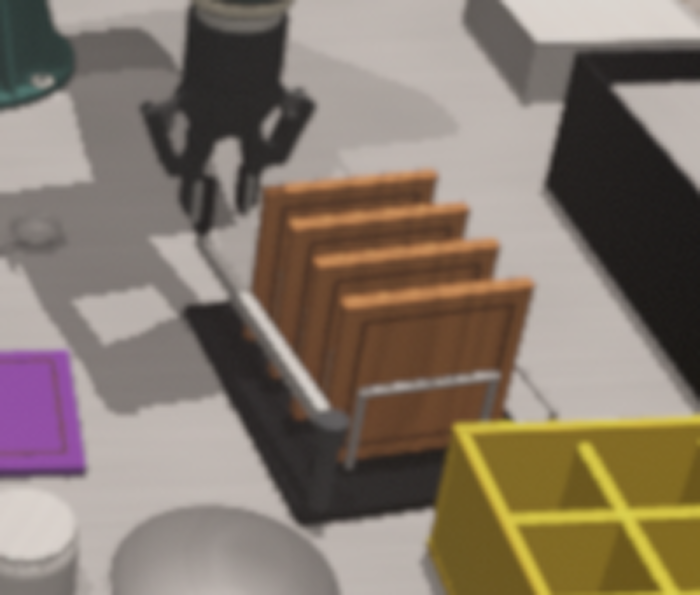

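Call:
{"name": "apply_moves", "arguments": {
  "commands": [
    [-3,0,0,0,0.6],
    [-6,0,0,0,0.6],
    [-6,0,0,0,0.6]
  ]
}}

```text
time: 32.83
ee_pos: [0.4828, 0.1716, 0.1039]
tool_rot: [[0.136, -0.991, 0.0], [-0.991, -0.136, 0.0], [-0.0, -0.0, -1.0]]
contact_force: [0.1, 0.4, -0.3]
finger_gap: 0.0342
```

Call:
{"name": "apply_moves", "arguments": {
  "commands": [
    [-2,0,0,0,0.6],
    [-4,0,0,0,0.6],
    [-4,0,0,0,0.6]
  ]
}}

```text
time: 33.2
ee_pos: [0.4821, 0.1757, 0.1037]
tool_rot: [[0.136, -0.991, -0.0], [-0.991, -0.136, -0.0], [-0.0, 0.0, -1.0]]
contact_force: [1.2, -0.0, -0.3]
finger_gap: 0.034
```

```bash
python3 -c "
from gate import *
gate('pics/g2')"
```

```text
33.2 [0.48205857 0.17566839 0.10369564] [ 1.36218865e-01 -9.90678768e-01 -1.07014670e-05] [ 1.20302088 -0.01770631 -0.2997457 ] 0.033994188234162566
```

View pics/g2w.png

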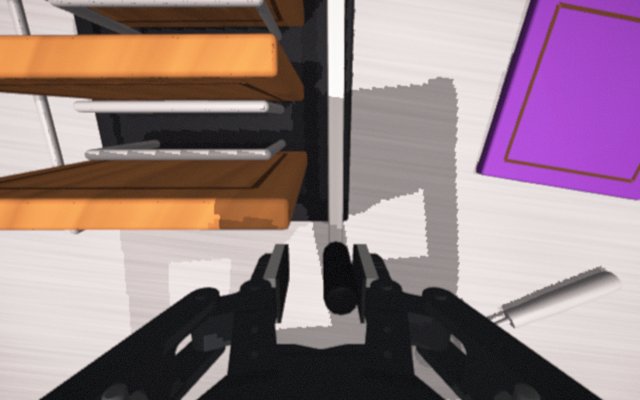

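Call:
{"name": "apply_moves", "arguments": {
  "commands": [
    [-2,0,0,0,0.6],
    [-3,0,0,0,0.6],
    [-3,0,0,0,0.6]
  ]
}}

```text
time: 33.72
ee_pos: [0.4818, 0.1786, 0.1038]
tool_rot: [[0.136, -0.991, -0.0], [-0.991, -0.136, -0.0], [-0.0, 0.0, -1.0]]
contact_force: [0.3, 0.6, -0.3]
finger_gap: 0.0341
```

Call:
{"name": "apply_moves", "arguments": {
  "commands": [
    [-2,0,0,0,0.6],
    [-3,0,0,0,0.6],
    [-3,0,0,0,0.6]
  ]
}}

```text
time: 34.1
ee_pos: [0.4817, 0.179, 0.1037]
tool_rot: [[0.138, -0.99, 0.0], [-0.99, -0.138, -0.004], [0.004, 0.0, -1.0]]
contact_force: [1.9, -12.3, 0.5]
finger_gap: 0.034
```

Call:
{"name": "apply_moves", "arguments": {
  "commands": [
    [7,0,0,0,0.6],
    [11,0,0,0,0.6],
    [11,0,0,0,0.6],
    [11,0,-20,0,0.6],
    [11,0,-60,0,0.6],
    [11,0,-120,0,0.6],
    [11,0,-180,0,0.6],
    [-10,120,-200,0,0.6],
    [-10,120,-200,0,0.6]
  ]
}}

```text
time: 35.22
ee_pos: [0.3602, 0.1754, 0.3048]
tool_rot: [[0.135, -0.991, 0.001], [-0.991, -0.135, 0.001], [-0.001, -0.001, -1.0]]
contact_force: [-0.3, -0.3, 0.2]
finger_gap: 0.0344
```

```bash
python3 - <<'E'
from gate import *
gate('pics/g3')
m=eyes.camera_model("top");p,d=eyes.read_camera("top");W=cloud(d,m)
o=np.array([.5864,.2715]);a=np.radians(8.1);R=np.array([[np.cos(a),np.sin(a)],[-np.sin(a),np.cos(a)]])
Q=(W[...,:2]-o)@R.T*1e3;z=W[...,2]
k=(z>.078)&(z<.1)&(Q[...,1]<-75)&(Q[...,1]>-140)&(Q[...,0]<90)&(Q[...,0]>-110)
q=Q[k];f=np.polyfit(q[:,0],q[:,1],1);print("bar",len(q),q.mean(0),"angle rad",np.arctan(f[0]))
k=(z>.125)&(z<.145)&(Q[...,1]<-60)&(Q[...,1]>-140)&(abs(Q[...,0]+120)<30);print("handle",k.sum(),Q[k].mean(0))
wood=(p[...,2]>p[...,1]*1.4)&(abs(z-.152)<.006)
for x in(-75,-25,25,75):
    k=wood&(abs(Q[...,0]-x)<12)&(abs(Q[...,1])<100);q=Q[k];g=np.polyfit(q[:,1],q[:,0],1);print(x,len(q),(q.min(0)+q.max(0))/2,np.median(z[k]),"deg",np.degrees(g[0]))
E
```

```text
35.225 [0.36019899 0.17541547 0.30476755] [ 1.35441941e-01 -9.90784975e-01 -7.83980725e-04] [-0.26005118 -0.34631104  0.22748331] 0.03437090475200269
bar 246 [-10.07408416 -86.42439545] angle rad -0.0041198469296777115
handle 33 [-119.6368064   -86.58815302]
-75 236 [-73.95920031   0.44649923] 0.15206154729371918 deg 0.1640747859260292
-25 241 [-24.08658354   1.65377376] 0.15180722396317192 deg -0.19663149661509435
25 240 [25.54653133  0.45093256] 0.15196740770812844 deg -0.17618349945575024
75 238 [75.99816603 -0.94532273] 0.1518595085997882 deg 0.0015121883781461717
```

View pics/g3s.png

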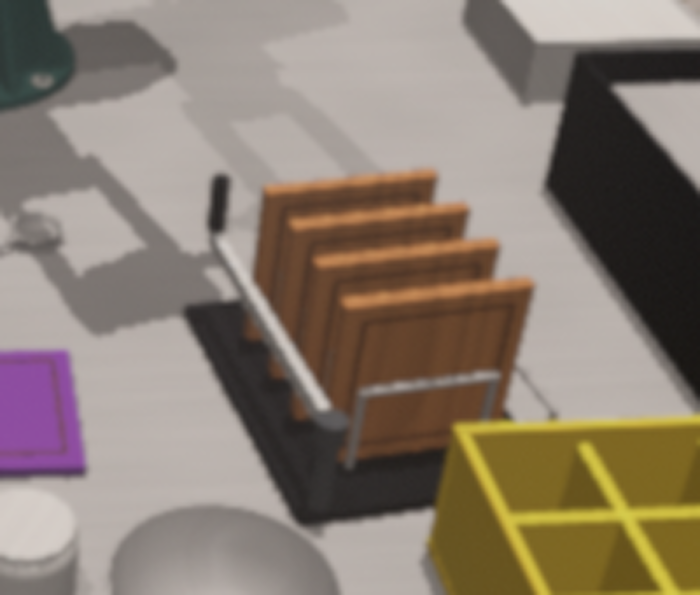

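View pics/g3t.png

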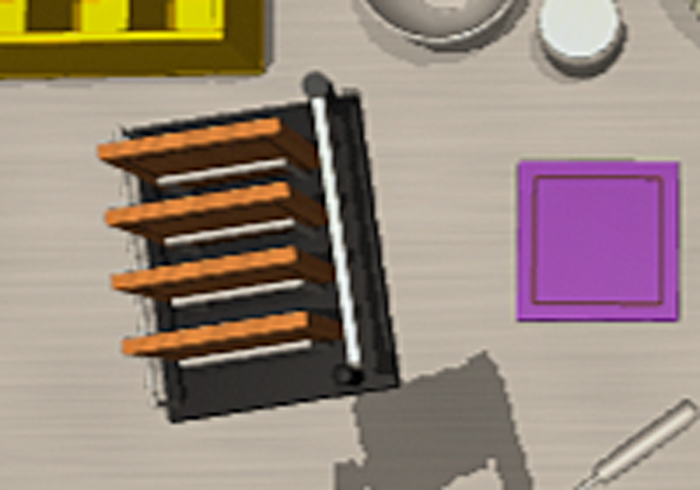

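The checks agree: all four boards are down with tops at 152 mm, the gate bar reads -0.004 rad, and the arm is clear. Handing in.

```bash
python3 -c "
from workcell import r
print(r.job_done(), r.get_state()['time'])"
```

```text
the job is handed in; nothing more can be done
the job is handed in; nothing more can be done
```

Both boards from the stand now stand in the rack's two middle slots, and the gate is shut. I lowered each board until the force reading showed floor contact, let go, and only then closed the gate. I handed in at about 35 s, and the hand-in gives no verdict.

Last checks from the top camera, before handing in:

| Check | Reading |
|---|---|
| Board tops, all four | 152 mm above the table |
| Racked boards' centres | within 2 mm of their slots' middles |
| Racked boards' yaw | within 0.2° of the slot |
| Gate | about 0.00 rad; a 12 N reaction showed it against its stop |
| Two boards already in the rack | still in their slots, within about 2 mm of nominal in the rack frame |
| Bystanders and purple look-alike | I never touched or approached them; not re-measured at the end |
| Gripper | clear of everything |

One thing disagreed. The rack's black base measured about 5 mm off along the slots from its wires, old boards and back-stop. I centred the boards on the wires; the shut gate then measured at y = -86.5 mm against the stated -87, which supports that choice.

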